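Mount the seal carrier on the display rail and clamp it

TASK

Pick up the aluminium seal carrier, slide it onto the dovetail rail of the glass display tray from the rail's open, tapered end until it just rests against the steel end stop, and then turn its clamp knob clockwise until the carrier is held firmly. Feel your way: do not force the carrier on the rail, do not push the end stop along, do not overtighten the clamp, and leave everything else standing where it is. Let go at the end.

Things in the scene. Friction and masses are not known exactly. Their poses are not given: they have to be found in the camera images.
- grip_plate (a point): Centre of the carrier's upright steel grip plate: 14 mm thick along the carrier's x, 24 mm wide along y, 36 mm tall, on the middle of the saddle. This point lies 42 mm above the legs' undersides, 28 mm above the roof of the dovetail groove and 18 mm above the saddle's top face.
- carrier_nose (a point): Middle of the carrier's front end face (the face that meets the stop), 30 mm ahead (+x) of the grip plate and 23.5 mm below its centre. Carrier axes.
- carrier_seat (a point): Middle of the roof of the carrier's dovetail groove, 28 mm straight below the centre of the grip plate; the roof rests on the rail's top. Carrier axes.
- knob_grip (a point): Centre of the clamp knob's black bar, on the knob's upright axis 50 mm to the +y side of the grip plate. Bar 40 mm long (this point's x, near the carrier's x at the start), 12 mm thick (y), 24 mm tall, lower edge 8 mm above the wing. Clockwise from above tightens. Loose, it drags with up to 0.25 N m; then torque climbs: firm at 0.37 to 0.47 N m in all, too much over 0.6. It stays where it is left.
- jaw: Small dark steel clamp jaw under the knob's wing, 22 x 16 x 4 mm; origin in the middle of its pressing face. The knob moves it 7 mm per rad towards the carrier's -y, onto the side of the rail. Where it meets the rail differs between starts by some 0.6 rad of knob turning and must be felt. Firm is 20 to 45 N of jaw force.
- rail_entry (a point): Middle of the top edge of the rail's open end; +x along the rail, the way the carrier slides on; z up. Fixed, rigid dovetail rail, 150 mm long, top 54 mm above the table; head 14 mm high, 40 mm wide above, 28 mm at its foot, 1 mm play per side in the groove. Its first 12 mm taper to a tip 3 mm narrower per side and 2.5 mm lower, so this point hangs 2.5 mm above the tip.
- stop_face (a point): Middle of the face of the steel end stop across the rail (36 mm wide, 9 mm tall, 18 mm long) that the carrier's nose meets; +x along the rail, away from the entry. It stands 108 to 132 mm along the rail, held by friction only: it slips under about 14 N. The carrier itself drags on the rail with 1 to 6 N.
- seal_mid (a point): Bystander: loose amber resin replica seal, 46 mm tall with a 40 mm round foot, standing on the tray's glass; this point is half-way up.
- tweezers_mid (a point): Bystander: nickel tweezer block 60 x 40 x 30 mm with two tweezers standing in it, 117 mm tall over all; this point is half-way up the block.
- crucible_mid (a point): Bystander: white porcelain crucible, 48 mm across, 36 mm tall; this point is half-way up.
- pot_mid (a point): Bystander: squat blue ceramic matrix pot, 80 mm across, 55 mm tall; this point is half-way up.
- loupe_mid (a point): Bystander: black stand loupe, 48 mm across, 32 mm tall; this point is half-way up.
- weight_mid (a point): Bystander: plain steel weight, 36 mm across, 30 mm tall; this point is half-way up.
- carrier: The seal carrier, an aluminium saddle of about 0.42 kg standing on its two dovetail legs: 60 mm long along x (nose at +x, goes on the rail first), 68 mm wide; one wing reaches to y = +68 mm (knob), one to y = -52 mm (small fixed amber seal, 21 mm tall). Origin midway between the legs' undersides, 42 mm below the grip plate's centre; z up.
- tray: The fixed glass display tray that carries the rail: aluminium frame 270 x 170 x 20 mm, glass 18 mm above the table, origin in the middle of its underside; axes as the rail's. The rail's open end lies at x = -75 mm, its far end at x = +75 mm.
Things that resemble listed ones, but are neither listed nor needed, are in the scene too. There is more than one size of the carrier; the job needs the smallest.

How it is judged:
By the outcome, as a careful person would: the job done as asked, in the order asked, and still so for the second after the job is handed in, with the robot touching nothing.
It also fails if it takes over 67 s, if anything falls off the work surface, if the arm or the gripper's body presses on something with over 40 N, if the wrist force passes 120 N, or if a joint passes its speed limit or range.

ROBOT

A 6-joint arm with a two-finger parallel gripper is mounted at the origin on the work surface. World frame = base frame: x ahead of the robot, y to its left, z up, the work surface at z = 0. Lengths are in m, angles in degrees, forces in N, time in s.
With the tool pointing down it reaches from about 0.325 to 0.775 m from the base axis. Payload 9.3 kg.
Tool frame: the origin (TCP) lies midway between the tips of the shut fingers; the grasp point (between the pads) lies 19 mm behind it (env.grip_point_offset is the distance from the TCP to the grasp point, in m); x points along the fingers, y is the direction in which the jaws open and shut, and the axes are right-handed (so a half turn about x gives the same grasp; the last joint's range is limited). The gripper opens to 85 mm and grips with 20 to 120 N. Pads are 22 mm wide; open, the fingers measure 114 mm over their backs; the gripper's body (76 mm by 85 mm) begins 54 mm behind the grasp point. The pads swing forward as they close: fully open they stand 13 mm farther back than shut.
Start: joints at [57.548, 14.817, 1.232, 76.415, 0, 81.257], TCP at [0.221, 0.504, 0.231] pointing down, gripper open.
Joint ranges: [-174.27, 174.27], [-52.1, 104.24], [-59.71, 78.15], [-110.17, 111.67], [-87.03, 83.33], [-180, 180]. Speed limits (degrees/s): [127.2, 127.2, 159.86, 180, 180, 180].

INTERFACE

Orientations are given as a 3x3 rotation matrix whose columns are the frame's x, y, z axes.
In Python, from station import env gives the robot as it stands. The module is installed in compiled form; this text tells all that it offers.
- The arm moves only by the tool drive_tool, never from a script. Its argument "plan" is text: rows parted by semicolons, each of 6 numbers parted by spaces: the shift along the tool's x, y, z in cm, then the turn, a rotation vector about the tool's x, y, z in rad. A call has 1 to 10 rows; each row shifts and turns the commanded pose from where the row before left it, along the tool's axes as they then stand; what a row does not reach is not made up. A row lasts 1/10 s, in which the tool goes at most 50 mm and 8.59 degrees, less where a joint would pass 70% of its speed; a pose out of reach is approached as far as the arm can. A call is refused whole if a number of a shift passes 5 or a number of a turn 0.15, either way. A call with a gripper value outside its range is refused whole. "hand" is the finger opening in cm, from 0 to 8.54, set as the call begins (left out, the last holds). The fingers move at their own pace and stop on an object; the grip force is fixed at half the most. Time passes only in rows, so rows that do not move let the fingers close. It gives the time, the measured TCP pose, the force and the opening at its end, in the units of the state.
- env.read_state(): the state, without advancing time (a new reading comes with each control period).
- env.snapshot(name): name is "scene" or "top" or "wrist"; returns a dict with "color" (420x560x3 uint8, blue, green, red), "K" (3x3 intrinsics, pixels), "pose" (4x4, takes a point from camera to world coordinates); the wrist camera has in their place "tool_from_camera" (4x4, takes a point from camera to tool coordinates, whose origin is the TCP and whose axes are the tool frame's). Camera axes: x right, y down, z forward; pixel columns grow to the right and rows downward; lengths in m; the calibration is good to about 2 mm. A picture is of the moment at which its call begins: read the wrist's pose just before it. There is no depth.
- env.finish_job(): hands the job in, once; it reports no verdict.
Trained networks look in the newest picture that a camera, given by its name, has taken for a name from the list of things; names that differ only in an ending like _2 or _b are one class to them, and where a whole thing is asked for, a point or a joint stands for the part that bears it (a point fixed in the world has none). Each returns a list of dicts, best first, with "score" (0 to 1); they miss things now and then, are a little off and sometimes report something else, mostly with a low value. They report only what shows in the picture. A call takes as long as a camera call. They do not tell look-alikes from the thing itself.
- env.boxes_of(query, camera): "location" ([x, y, z] in m, in world coordinates, good to about 4 mm: the middle of the surface that is visible of it).
- env.regions_of(query, camera): "mask" (420x560 bool, what is visible of it).
- env.place_of(query, camera): "location" ([x, y, z] in m, in world coordinates, good to about 4 mm: a listed point, or the origin of a listed thing).
The state is a dict: "clock": time; "qpos": joint angles; "qd": joint speeds; "joint_torque": joint torques, N m; "tcp_pos": TCP position; "ee_rot": TCP orientation; "wrist_force": force on the tool from outside, world axes, zero at the start; "wrist_torque": the same for the moment, N m; "width": finger opening in m.
Only numpy, scipy, OpenCV 4.12 (cv2) and the standard library are available. Lean on these libraries where they do the work, as an engineer would, in place of code of your own. Each camera call takes 0.05 s, during which the arm holds its last target.

## Working session

There is one attempt and no reset: what is moved stays moved. The work goes in short steps, Python scripts to look and compute and a tool call to move; the robot and the scene stay as the last step left them, time stands still between calls to the robot, and variables do not carry over. Pictures are saved under pics/ and viewed, and the job is handed in when it is done.

Besides the shell and the picture viewer there is one more tool, called by a JSON object that holds its "op" and its "data". drive_tool: Moves the arm, as the interface text tells. Its arguments: {"type":"object","properties":{"plan":{"type":"string"},"hand":{"type":"number"}},"required":["plan"]}

```bash
mkdir -p pics; ls; python3 - <<'E'
from station import env
import cv2,numpy as np
s=env.read_state()
for k,v in s.items(): print(k,np.round(v,4).tolist())
print(env.grip_point_offset)
for c in ["scene","top","wrist"]:
    p=env.snapshot(c); cv2.imwrite(f"pics/{c}0.png",p["color"]); print(c,np.round(p["K"],1).tolist()); print(np.round(p.get("pose",p.get("tool_from_camera")),4).tolist())
for q in ["grip_plate","rail_entry","stop_face","knob_grip","carrier","tray"]:
    for c in ["scene","top"]:
        print(q,c,[(np.round(d["location"],4).tolist(),round(d["score"],2)) for d in env.place_of(q,c)])
E
```

```text
pics
clock 0.0
qpos [57.5468, 14.8502, 1.1898, 76.4157, 0.0023, 81.2564]
qd [0.023, -0.1009, -0.0256, 0.0251, -0.0211, -0.0472]
joint_torque [0.0027, -55.5636, 34.4531, 0.0135, -0.0001, 0.0]
tcp_pos [0.221, 0.5033, 0.2307]
ee_rot [[-0.0007, 0.4021, 0.9156], [-0.0011, 0.9156, -0.4021], [-1.0, -0.0013, -0.0002]]
wrist_force [-0.8571, 0.0373, 0.3517]
wrist_torque [-0.0192, -0.0199, 0.0225]
width 0.0854
0.0187
scene [[385.4, 0.0, 275.0], [0.0, 385.4, 209.5], [0.0, 0.0, 1.0]]
[[-0.6354, 0.6367, -0.4369, 0.9386], [0.7722, 0.522, -0.3623, 0.3753], [-0.0027, -0.5676, -0.8233, 0.8886], [0.0, 0.0, 0.0, 1.0]]
top [[442.0, 0.0, 286.2], [0.0, 442.0, 211.7], [0.0, 0.0, 1.0]]
[[0.0367, -0.978, 0.2055, 0.2659], [-0.9993, -0.0353, 0.0102, -0.0189], [-0.0027, -0.2057, -0.9786, 1.1493], [0.0, 0.0, 0.0, 1.0]]
wrist [[295.5, 0.0, 283.0], [0.0, 295.5, 211.8], [0.0, 0.0, 1.0]]
[[-0.001, -0.3104, 0.9506, -0.1422], [1.0, -0.0013, 0.0007, -0.0009], [0.001, 0.9506, 0.3104, -0.0793], [0.0, 0.0, 0.0, 1.0]]
grip_plate scene [([0.2282, 0.2626, 0.0549], 0.9), ([0.314, -0.3061, 0.0506], 0.8), ([0.4802, -0.2018, 0.04
[... 230 characters left out ...]
)]
stop_face scene [([0.5499, 0.2215, 0.0588], 0.59)]
stop_face top [([0.5526, 0.2203, 0.0533], 0.41), ([0.389, -0.0291, 0.0158], 0.23)]
knob_grip scene [([0.1632, 0.2835, 0.0627], 0.65), ([0.2689, -0.2617, 0.06], 0.61), ([0.4228, -0.2014, 0.041], 0.6), ([0.5615, 0.1851, -0.0003], 0.23)]
knob_grip top [([0.264, -0.2565, 0.0601], 0.77), ([0.1679, 0.2847, 0.0592], 0.7), ([0.4268, -0.1937, 0.0423], 0.62)]
carrier scene [([0.4758, -0.2069, 0.0002], 0.96), ([0.3116, -0.3079, -0.0028], 0.71)]
carrier top [([0.3152, -0.3058, -0.0037], 0.96), ([0.4782, -0.1973, -0.0003], 0.7), ([0.2261, 0.2638, 0.0022], 0.59)]
tray scene [([0.5617, 0.1824, -0.0037], 0.87)]
tray top [([0.5588, 0.1874, 0.0016], 0.71)]
```

View pics/scene0.png

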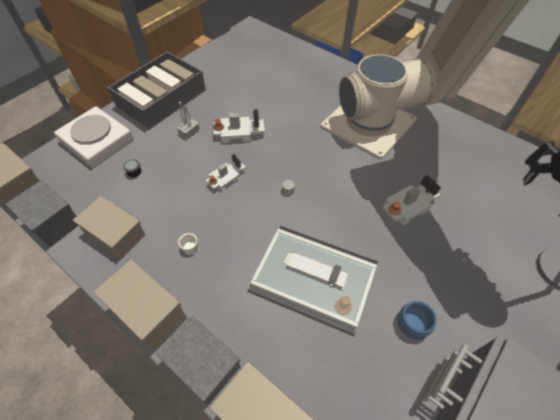

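View pics/top0.png

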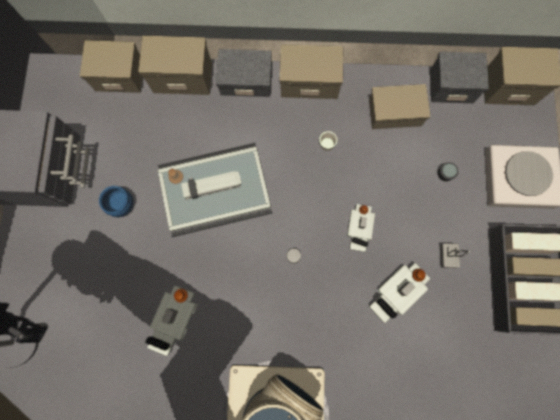

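View pics/wrist0.png

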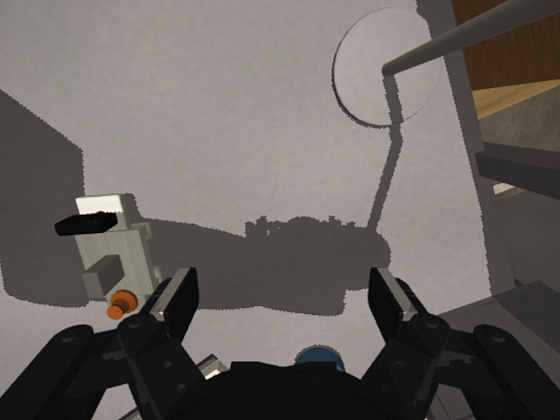

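Three carriers show: top-camera pixels (170,320), (405,290) and (361,225). The two larger ones have plate height ~56 mm. The one at (361,225), around (0.478, -0.20), has its plate at ~43 mm, which fits the 42 mm of the smallest. I'll check this close up. The rail runs in the tray from entry (240,180) to the dark stop at (193,187), and the loose seal is at (175,176). Next come a helper and a crop.

```bash
cat > h.py <<'E'
from station import env
import numpy as np,cv2,sys
def st():
    s=env.read_state(); R=np.array(s["ee_rot"]); p=np.array(s["tcp_pos"])
    yaw=np.degrees(np.arctan2(R[1,1],R[0,1]))
    return s,R,p,yaw
def show():
    s,R,p,yaw=st()
    print("t",round(s["clock"],2),"p",np.round(p,4),"yaw",round(yaw,2),"tilt",np.round(R[:2,0],4),"F",np.round(s["wrist_force"],2),"T",np.round(s["wrist_torque"],3),"w",round(s["width"],4),"q",np.round(s["qpos"],1))
def Rdown(yaw):
    a=np.radians(yaw); y=np.array([np.cos(a),np.sin(a),0]); x=np.array([0,0,-1.]); return np.c_[x,y,np.cross(x,y)]
def plan(target,yaw,n,n0=None):
    """straight line rows from the present pose, rounded"""
    s,R,p,yw=st(); d=(yaw-yw+180)%360-180
    P=p.copy(); rows=[]
    dt=-np.radians(d)/n
    t=np.array(target)
    for i in range(n):
        Rr=Rdown(yw+d*i/n)
        sh=np.round(Rr.T@((t-p)/n)*100,2); rows.append("%g %g %g %g 0 0"%(*sh,round(dt,4)))
    print("; ".join(rows))
def cams():
    pass
def wsnap(name):
    s,R,p,yaw=st(); im=env.snapshot("wrist"); T=np.eye(4);T[:3,:3]=R;T[:3,3]=p
    im["pose"]=T@im["tool_from_camera"]; cv2.imwrite(f"pics/{name}.png",im["color"]); 
    np.savez(f"pics/{name}.npz",K=im["K"],pose=im["pose"]); return im
def onplane(uv,K,pose,z):
    d=pose[:3,:3]@np.linalg.inv(K)@np.array([*uv,1.]); o=pose[:3,3]; return o+d*(z-o[2])/d[2]
def proj(X,K,pose):
    c=pose[:3,:3].T@(np.array(X)-pose[:3,3]); u=K@c; return u[:2]/u[2]
def places(qs,cs):
    for q in qs:
        for c in cs:
            print(q,c,[(np.round(d["location"],4).tolist(),round(d["score"],2)) for d in env.place_of(q,c)])
E
python3 - <<'E'
from h import *
im=cv2.imread("pics/top0.png"); 
a=cv2.resize(im[185:320,320:460],None,fx=4,fy=4,interpolation=cv2.INTER_CUBIC)
cv2.imwrite("pics/crop1.png",a)
places(["seal_mid","loupe_mid","weight_mid","crucible_mid","pot_mid","tweezers_mid"],["scene","top"])
plan([0.52,0.15,0.24],106,12)
E
```

```text
seal_mid scene [([0.5851, 0.2884, 0.0448], 0.66)]
seal_mid top [([0.5862, 0.2924, 0.0443], 0.71)]
loupe_mid scene [([0.4751, -0.2049, 0.0128], 0.73), ([0.6278, -0.4324, 0.0168], 0.48)]
loupe_mid top [([0.625, -0.4339, 0.0165], 0.79)]
weight_mid scene [([0.3866, -0.0287, 0.012], 0.73)]
weight_mid top [([0.3875, -0.0313, 0.0174], 0.61), ([0.4019, -0.4312, 0.0136], 0.47)]
crucible_mid scene [([0.6974, -0.1135, 0.0202], 0.82)]
crucible_mid top [([0.7009, -0.1124, 0.0209], 0.81), ([0.4771, -0.1973, 0.0005], 0.39)]
pot_mid scene [([0.5156, 0.4312, 0.0204], 0.83)]
pot_mid top [([0.5095, 0.4373, 0.0236], 0.89), ([0.5838, 0.1164, 0.054], 0.59)]
tweezers_mid scene [([0.4062, -0.4325, 0.0151], 0.65)]
tweezers_mid top [([0.4016, -0.4299, 0.0128], 0.73)]
-0.07 -1.7 3.46 -0.0578 0 0; -0.07 -1.89 3.36 -0.0578 0 0; -0.07 -2.08 3.25 -0.0578 0 0; -0.07 -2.27 3.12 -0.0578 0 0; -0.07 -2.44 2.98 -0.0578 0 0; -0.07 -2.61 2.84 -0.0578 0 0; -0.07 -2.77 2.68 -0.0578 0 0; -0.07 -2.92 2.52 -0.0578 0 0; -0.07 -3.06 2.35 -0.0578 0 0; -0.07 -3.19 2.16 -0.0578 0 0; -0.07 -3.31 1.98 -0.0578 0 0; -0.07 -3.42 1.78 -0.0578 0 0
```

View pics/crop1.png

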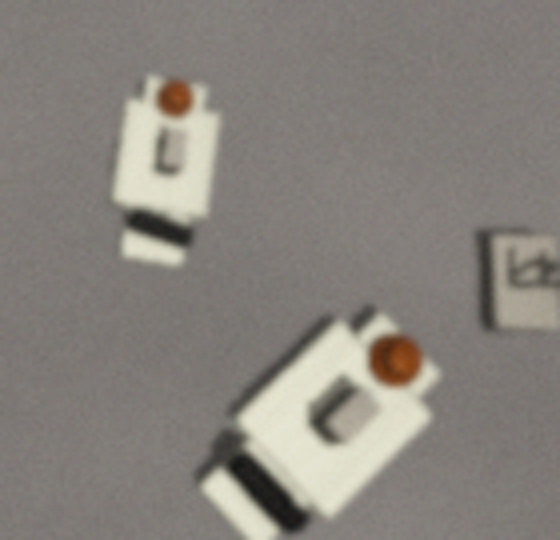

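The crop shows the small carrier at crop pixel (168,155). It measures about 24 px × 2.5 mm = 60 mm long, so it's the one I want; the bigger look-alike is at crop (335,415). Next I'll look at the rail with the wrist camera.

{"op": "drive_tool", "data": {"plan": "0 -1.7 3.4 -0.058 0 0; 0 -1.9 3.4 -0.058 0 0; 0 -2.1 3.3 -0.058 0 0; 0 -2.3 3.1 -0.058 0 0; 0 -2.4 3.0 -0.058 0 0; 0 -2.6 2.8 -0.058 0 0; 0 -2.8 2.7 -0.058 0 0; 0 -2.9 2.5 -0.058 0 0; 0 -3.1 2.4 -0.058 0 0; 0 -3.2 2.2 -0.058 0 0"}}

```text
clock: 2.35
tcp_pos: [0.4721, 0.2074, 0.2314]
ee_rot: [[0.0, -0.168, 0.986], [0.0, 0.986, 0.168], [-1.0, 0.0, 0.0]]
wrist_force: [1.1, 1.4, 0.6]
width: 0.0856
```

{"op": "drive_tool", "data": {"plan": "0 -3.3 2 -0.058 0 0; 0 -3.4 1.8 -0.058 0 0; 0 0 0 0 0 0; 0 0 0 0 0 0"}}

```text
clock: 2.75
tcp_pos: [0.5218, 0.1497, 0.2309]
ee_rot: [[-0.001, -0.276, 0.961], [0.0, 0.961, 0.276], [-1.0, 0.0, -0.001]]
wrist_force: [-1.8, 0.6, -0.6]
width: 0.0855
```

```bash
python3 - <<'E'
from h import *
show(); wsnap("w1")
places(["rail_entry","stop_face","tray","seal_mid"],["wrist"]); show()
E
```

```text
t 2.75 p [0.5218 0.1497 0.2309] yaw 106.03 tilt [-0.0008  0.0001] F [-1.76  0.6  -0.64] T [ 0.045  0.02  -0.008] w 0.0855 q [ 7.1 14.2  0.3 76.2  0.  -8.9]
rail_entry wrist [([0.5828, 0.1152, 0.0558], 0.97)]
stop_face wrist [([0.5489, 0.2238, 0.0576], 0.64)]
tray wrist [([0.5615, 0.1851, 0.0018], 0.75)]
seal_mid wrist [([0.5894, 0.2876, 0.0406], 0.8)]
t 3.0 p [0.5209 0.1513 0.2316] yaw 106.24 tilt [0.0003 0.0001] F [0.39 0.51 0.11] T [ 0.007  0.046 -0.007] w 0.085 q [ 7.3 14.1  0.2 76.2  0.  -8.9]
```

View pics/w1.png

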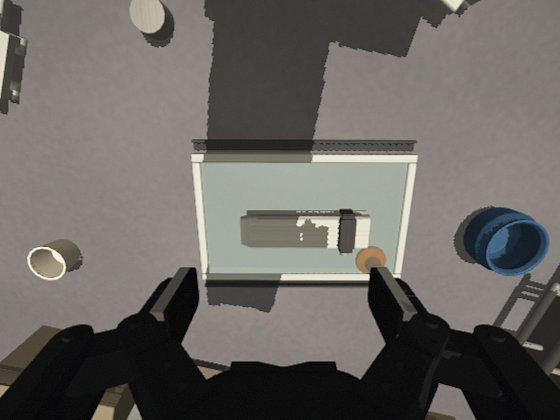

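```bash
python3 - <<'E'
from h import *
im=cv2.imread("pics/w1.png")
a=cv2.resize(im[190:280,230:390],None,fx=5,fy=5,interpolation=cv2.INTER_CUBIC)
cv2.imwrite("pics/crop2.png",a)
E
```

```text
(no output)
```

View pics/crop2.png

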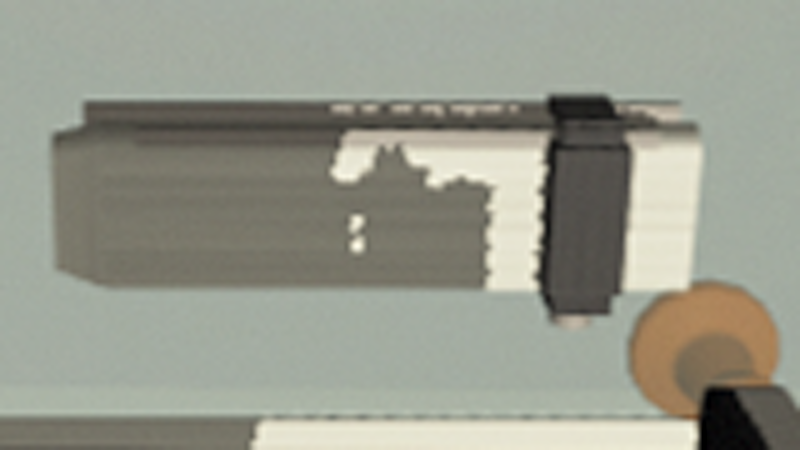

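```bash
python3 - <<'E'
from h import *
d=np.load("pics/w1.npz"); K,P=d["K"],d["pose"]
f=lambda u,v,z=0.054: onplane((230+u/5,190+v/5),K,P,z)
for n,(u,v,*z) in dict(lowL=(110,288),lowR=(688,290),upL=(100,128),upR=(700,128),farU=(705,130),farL=(690,290),tipU=(52,135,0.0515),tipL=(55,268,0.0515),stopU=(555,143,0.063),stopL=(545,312,0.063),stop_top_bot=(543,290,.054)).items():
    print(n,np.round(f(u,v,*z),4))
a,b=f(110,288),f(688,290);print(np.degrees(np.arctan2(*(b-a)[[1,0]])))
a,b=f(100,128),f(700,128);print(np.degrees(np.arctan2(*(b-a)[[1,0]])))
# frame corners px (full)
for p in [(192,160),(202,158),(415,160),(407,160),(205,282),(402,280)]: print(p,np.round(onplane(p,K,P,0.02),4))
g=cv2.cvtColor(cv2.imread("pics/w1.png"),cv2.COLOR_BGR2GRAY).astype(float)
# frame inner edge at top rows along columns: find strongest gradient
pts=[]
for u in range(215,310,5):
    pass
# angle from place: entry/stop
print(np.degrees(np.arctan2(.2238-.1152,.5489-.5828)))
E
```

```text
lowL [0.5983 0.1328 0.054 ]
lowR [0.5612 0.2645 0.054 ]
upL [0.5602 0.1208 0.054 ]
upR [0.5225 0.2525 0.054 ]
farU [0.5226 0.2538 0.054 ]
farL [0.5611 0.2649 0.054 ]
tipU [0.5657 0.1106 0.0515]
tipL [0.5981 0.119  0.0515]
stopU [0.5325 0.2192 0.063 ]
stopL [0.5723 0.2308 0.063 ]
stop_top_bot [0.5707 0.2315 0.054 ]
105.73476131302671
105.95851320815146
(192, 160) [0.5235 0.037  0.02  ]
(202, 158) [0.5179 0.048  0.02  ]
(415, 160) [0.4506 0.292  0.02  ]
(407, 160) [0.4532 0.2829 0.02  ]
(205, 282) [0.682  0.0844 0.02  ]
(402, 280) [0.6054 0.3414 0.02  ]
107.33599859327792
```

Rail fit: entry (0.583, 0.115), direction 105.9°, width 40 mm as it must be, stop face about 114 mm along. The loose seal lies clear at 166 mm along and 52 mm to the far side. Now to the carrier.

```bash
python3 - <<'E'
from h import *
plan([0.44,-0.2,0.19],90,10)
E
```

```text
0.42 -3.15 -1.76 0.0283 0 0; 0.42 -3.2 -1.67 0.0283 0 0; 0.42 -3.24 -1.58 0.0283 0 0; 0.42 -3.28 -1.49 0.0283 0 0; 0.42 -3.33 -1.39 0.0283 0 0; 0.42 -3.36 -1.3 0.0283 0 0; 0.42 -3.4 -1.2 0.0283 0 0; 0.42 -3.43 -1.1 0.0283 0 0; 0.42 -3.46 -1.01 0.0283 0 0; 0.42 -3.49 -0.91 0.0283 0 0
```

{"op": "drive_tool", "data": {"plan": "0.4 -3.2 -1.8 0.028 0 0; 0.4 -3.2 -1.7 0.028 0 0; 0.4 -3.2 -1.6 0.028 0 0; 0.4 -3.3 -1.5 0.028 0 0; 0.4 -3.3 -1.4 0.028 0 0; 0.4 -3.4 -1.3 0.028 0 0; 0.4 -3.4 -1.2 0.028 0 0; 0.4 -3.4 -1.1 0.028 0 0; 0.4 -3.5 -1.0 0.028 0 0; 0.4 -3.5 -0.9 0.028 0 0", "hand": 4.5}}

```text
clock: 4.0
tcp_pos: [0.4395, -0.2024, 0.1915]
ee_rot: [[0.001, -0.002, 1.0], [-0.0, 1.0, 0.002], [-1.0, -0.0, 0.001]]
wrist_force: [0.4, -1.0, -0.2]
width: 0.045
```

{"op": "drive_tool", "data": {"plan": "0 0 0 0 0 0; 0 0 0 0 0 0; 0 0 0 0 0 0"}}

```text
clock: 4.3
tcp_pos: [0.44, -0.2007, 0.1916]
ee_rot: [[0.0, -0.003, 1.0], [0.0, 1.0, 0.003], [-1.0, 0.0, 0.0]]
wrist_force: [-0.0, -0.4, -0.3]
width: 0.045
```

```bash
python3 - <<'E'
from h import *
show(); im=wsnap("w2")
places(["grip_plate","knob_grip","carrier","carrier_nose","jaw"],["wrist"]); show()
cv2.imwrite("pics/crop3.png",cv2.resize(im["color"][100:300,160:400],None,fx=3,fy=3,interpolation=cv2.INTER_CUBIC))
E
```

```text
t 4.3 p [ 0.44   -0.2007  0.1916] yaw 90.2 tilt [0.0004 0.0001] F [-0.02 -0.42 -0.29] T [0.015 0.034 0.008] w 0.045 q [-34.5   9.3 -11.9  68.8   0.  -34.7]
grip_plate wrist [([0.3145, -0.3092, 0.0561], 0.97), ([0.4781, -0.2028, 0.0434], 0.8)]
knob_grip wrist [([0.4261, -0.1938, 0.0475], 0.62), ([0.3865, -0.0295, 0.0126], 0.38)]
carrier wrist [([0.3129, -0.3085, 0.0032], 0.89), ([0.4784, -0.2051, 0.0025], 0.62)]
carrier_nose wrist [([0.4824, -0.1788, 0.0189], 0.88), ([0.6246, -0.4302, 0.017], 0.73), ([0.3427, -0.2808, 0.0245], 0.66)]
jaw wrist []
t 4.6 p [ 0.4401 -0.2011  0.1914] yaw 90.2 tilt [ 0.0002 -0.0001] F [ 0.26  0.84 -0.17] T [-0.02  -0.029 -0.03 ] w 0.045 q [-34.5   9.3 -11.9  68.8   0.  -34.7]
```

View pics/w2.png

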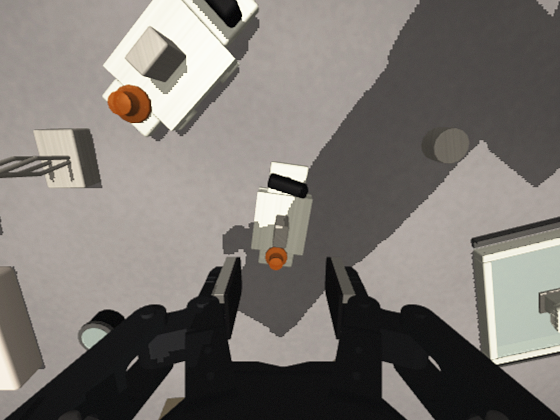

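View pics/crop3.png

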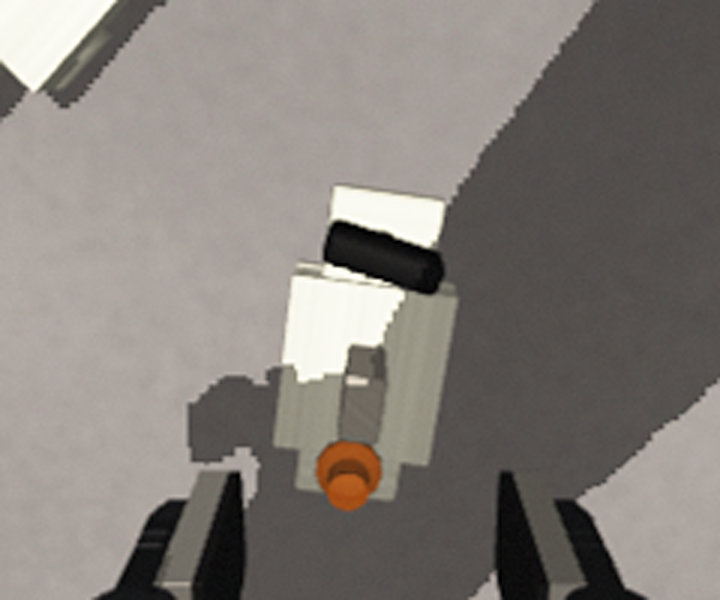

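```bash
python3 - <<'E'
from h import *
d=np.load("pics/w2.npz"); K,P=d["K"],d["pose"]
f=lambda u,v,z=0.024: onplane((160+u/3,100+v/3),K,P,z)[:2]
TL,TR,BR,BL=f(293,272),f(458,294),f(430,465),f(274,447)
ang=lambda v:np.degrees(np.arctan2(v[1],v[0]))
print(TL,TR,BR,BL,"mid",(TL+TR+BR+BL)/4)
print("x dirs",ang(TR-TL),ang(BR-BL),"y dirs",ang(TL-BL)-90,ang(TR-BR)-90, np.linalg.norm(TR-TL),np.linalg.norm(TL-BL))
# wing far corners at top (333,185)-(446,200)
a,b=f(333,185),f(446,200);print(ang(b-a),np.linalg.norm(b-a),a,b)
# plate top face: far edge and near edge
for z in (.06,): 
  q=[f(347,377,z),f(385,380,z),f(380,444,z),f(340,440,z)];print(np.round(q,4),np.mean(q,0))
# knob bar at z top
a,b=f(330,232,.05),f(437,268,.05);print("bar",ang(b-a),(a+b)/2,np.linalg.norm(b-a))
E
```

```text
[ 0.43784549 -0.22878672] [ 0.44590319 -0.16923222] [ 0.51436149 -0.17773649] [ 0.5068564  -0.23773868] mid [ 0.47624164 -0.20337353]
x dirs 82.29469526905783 82.87045682857152 y dirs 82.60897135950785 82.91867643601935 0.06009713039561905 0.06958910076764455
82.58370193364297 0.039849777769243866 [ 0.4066562  -0.21410254] [ 0.41179991 -0.17458612]
[[ 0.4644 -0.2087]
 [ 0.4655 -0.1962]
 [ 0.4886 -0.1977]
 [ 0.4872 -0.2112]] [ 0.47642659 -0.20343652]
bar 71.22073764725765 [ 0.42392575 -0.19669725] 0.036999605710625036
```

```bash
python3 - <<'E'
from h import *
plan([0.4763,-0.2034,0.09],82.6,6)
E
```

```text
1.69 -0.04 0.6 0.0221 0 0; 1.69 -0.03 0.6 0.0221 0 0; 1.69 -0.01 0.6 0.0221 0 0; 1.69 -0 0.6 0.0221 0 0; 1.69 0.01 0.6 0.0221 0 0; 1.69 0.03 0.6 0.0221 0 0
```

{"op": "drive_tool", "data": {"plan": "1.7 0 0.6 0.022 0 0; 1.7 0 0.6 0.022 0 0; 1.7 0 0.6 0.022 0 0; 1.7 0 0.6 0.022 0 0; 1.7 0 0.6 0.022 0 0; 1.7 0 0.6 0.022 0 0; 0 0 0 0 0 0; 0 0 0 0 0 0"}}

```text
clock: 5.4
tcp_pos: [0.4757, -0.2034, 0.0895]
ee_rot: [[-0.001, 0.128, 0.992], [0.0, 0.992, -0.128], [-1.0, 0.0, -0.001]]
wrist_force: [-0.3, 0.0, -0.5]
width: 0.045
```

```bash
python3 - <<'E'
from h import *
show(); wsnap("w3");places(["grip_plate","knob_grip","carrier"],["wrist"]);plan([0.4763,-0.2034,0.0275],82.6,4)
E
```

```text
t 5.4 p [ 0.4757 -0.2034  0.0895] yaw 82.63 tilt [-0.0006  0.0003] F [-0.26  0.02 -0.46] T [-0.031  0.05   0.015] w 0.045 q [-32.4  16.5 -18.1  55.4  -0.  -25.1]
grip_plate wrist [([0.4775, -0.2067, 0.0414], 0.71)]
knob_grip wrist [([0.4272, -0.1932, 0.0463], 0.87)]
carrier wrist [([0.4787, -0.2036, 0.0021], 0.86)]
1.57 0.01 0.01 -0.0001 0 0; 1.57 0.01 0.01 -0.0001 0 0; 1.57 0.01 0.01 -0.0001 0 0; 1.57 0.01 0.01 -0.0001 0 0
```

View pics/w3.png

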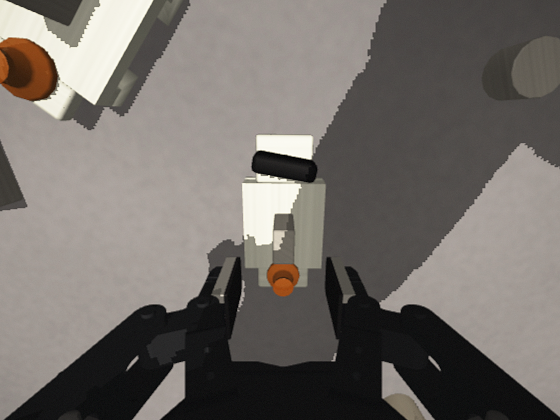

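The picture shows the saddle square to the tool: plate at pixel (284,240), on the tool's centre column 283, between the fingers at columns 240 and 327. Descend and grip.

{"op": "drive_tool", "data": {"plan": "1.5 0 0 0 0 0; 1.5 0 0.1 0 0 0; 1.5 0 0 0 0 0; 1.2 0 0 0 0 0; 0.5 0 0 0 0 0; 0 0 0 0 0 0; 0 0 0 0 0 0"}}

```text
clock: 6.3
tcp_pos: [0.477, -0.204, 0.0278]
ee_rot: [[0.001, 0.129, 0.992], [-0.0, 0.992, -0.129], [-1.0, -0.0, 0.001]]
wrist_force: [0.1, 0.4, 0.2]
width: 0.0452
```

{"op": "drive_tool", "data": {"plan": "0 0 0 0 0 0; 0 0 0 0 0 0; 0 0 0 0 0 0; 0 0 0 0 0 0; 0 0 0 0 0 0; 0 0 0 0 0 0", "hand": 0}}

```text
clock: 6.9
tcp_pos: [0.477, -0.2039, 0.0278]
ee_rot: [[0.001, 0.129, 0.992], [-0.0, 0.992, -0.129], [-1.0, -0.0, 0.001]]
wrist_force: [-0.6, 1.2, 6.1]
width: 0.0136
```

```bash
python3 - <<'E'
from h import *
show()
E
```

```text
t 6.9 p [ 0.477  -0.2039  0.0278] yaw 82.57 tilt [ 0.0008 -0.0005] F [-0.59  1.2   6.05] T [ 0.121  0.052 -0.028] w 0.0136 q [-32.4  20.2 -23.2  46.6   0.  -25. ]
```

{"op": "drive_tool", "data": {"plan": "-0.5 0 0 0 0 0; -1 0 0 0 0 0; -1.5 0 0 0 0 0; -2 0 0 0 0 0; -2 0 0 0 0 0; -2 0 0 0 0 0; -1.5 0 0 0 0 0; -1 0 0 0 0 0; 0 0 0 0 0 0; 0 0 0 0 0 0"}}

```text
clock: 7.9
tcp_pos: [0.4765, -0.2036, 0.1419]
ee_rot: [[-0.001, 0.129, 0.992], [0.0, 0.992, -0.129], [-1.0, 0.0, -0.001]]
wrist_force: [-0.3, -0.3, -4.5]
width: 0.0137
```

```bash
python3 - <<'E'
from h import *
show(); wsnap("w4");places(["grip_plate","knob_grip","carrier"],["wrist"])
u=np.array([-0.2731,0.9620,0]);n=np.array([-.9620,-.2731,0]);E=np.array([.5829,.1151,.054])
T=E-0.09*u; T[2]=0.15; print(T); plan(T,105.85,16)
E
```

```text
t 7.9 p [ 0.4765 -0.2036  0.1419] yaw 82.56 tilt [-0.0005  0.0003] F [-0.29 -0.34 -4.53] T [ 0.024 -0.009 -0.021] w 0.0137 q [-32.4  14.2 -12.9  62.8  -0.  -25. ]
grip_plate wrist [([0.3157, -0.3066, 0.0535], 0.82), ([0.4747, -0.2038, 0.1575], 0.73)]
knob_grip wrist [([0.4268, -0.1948, 0.1597], 0.87)]
carrier wrist [([0.4784, -0.2011, 0.1157], 0.73), ([0.3149, -0.305, 0.0026], 0.62), ([0.4275, -0.1945, 0.163], 0.29)]
[0.607479 0.02852  0.15    ]
-0.05 1.54 0.62 -0.0254 0 0; -0.05 1.53 0.66 -0.0254 0 0; -0.05 1.51 0.7 -0.0254 0 0; -0.05 1.49 0.74 -0.0254 0 0; -0.05 1.47 0.78 -0.0254 0 0; -0.05 1.45 0.81 -0.0254 0 0; -0.05 1.43 0.85 -0.0254 0 0; -0.05 1.41 0.89 -0.0254 0 0; -0.05 1.39 0.92 -0.0254 0 0; -0.05 1.36 0.96 -0.0254 0 0; -0.05 1.34 0.99 -0.0254 0 0; -0.05 1.31 1.03 -0.0254 0 0; -0.05 1.29 1.06 -0.0254 0 0; -0.05 1.26 1.09 -0.0254 0 0; -0.05 1.23 1.12 -0.0254 0 0; -0.05 1.2 1.15 -0.0254 0 0
```

View pics/w4.png

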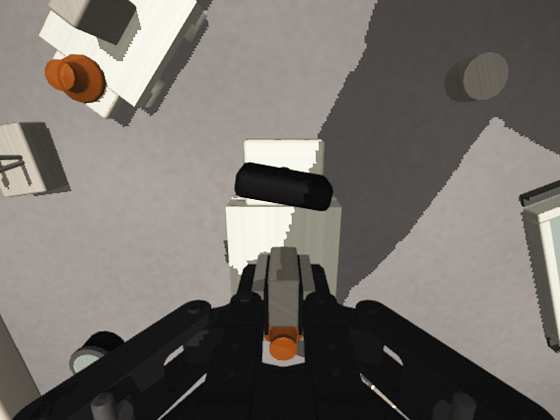

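The carrier is level and square in the grip: knob bar at (284,187), plate at (284,290) on the tool's centre column. Now carry it to the staging point before the rail's entry.

{"op": "drive_tool", "data": {"plan": "0 1 0.4 -0.025 0 0; 0 1.5 0.7 -0.025 0 0; 0 1.5 0.7 -0.025 0 0; 0 1.5 0.7 -0.025 0 0; 0 1.5 0.8 -0.025 0 0; 0 1.5 0.8 -0.025 0 0; 0 1.4 0.8 -0.025 0 0; 0 1.4 0.9 -0.025 0 0; 0 1.4 0.9 -0.025 0 0; 0 1.4 1 -0.025 0 0"}}

```text
clock: 9.1
tcp_pos: [0.5561, -0.062, 0.142]
ee_rot: [[-0.0, -0.122, 0.992], [0.0, 0.992, 0.122], [-1.0, 0.0, -0.0]]
wrist_force: [-0.7, -0.3, -4.5]
width: 0.0131
```

{"op": "drive_tool", "data": {"plan": "0 1.4 1 -0.025 0 0; 0 1.3 1 -0.025 0 0; 0 1.3 1 -0.025 0 0; 0 1.3 1.1 -0.025 0 0; 0 1.2 1.1 -0.025 0 0; 0 1.2 1.1 -0.025 0 0; 0 0 0 0 0 0"}}

```text
clock: 9.8
tcp_pos: [0.6048, 0.0258, 0.1421]
ee_rot: [[0.0, -0.27, 0.963], [0.0, 0.963, 0.27], [-1.0, 0.0, 0.0]]
wrist_force: [0.1, -0.4, -4.6]
width: 0.0131
```

```bash
python3 - <<'E'
from h import *
show()
u=np.array([-0.2731,0.9620,0]);n=np.array([-.9620,-.2731,0]);E=np.array([.5829,.1151,.054])
T=E-0.06*u; T[2]=0.0685; print(T); plan(T,105.85,8)
E
```

```text
t 9.8 p [0.6048 0.0258 0.1421] yaw 105.67 tilt [0.0002 0.0005] F [ 0.07 -0.41 -4.63] T [ 0.004 -0.033  0.01 ] w 0.0131 q [ -5.5  22.3  -0.9  66.8   0.  -21.2]
[0.599286 0.05738  0.0685  ]
0.92 0.4 0.04 -0.0004 0 0; 0.92 0.4 0.04 -0.0004 0 0; 0.92 0.4 0.04 -0.0004 0 0; 0.92 0.4 0.04 -0.0004 0 0; 0.92 0.4 0.04 -0.0004 0 0; 0.92 0.4 0.04 -0.0004 0 0; 0.92 0.4 0.04 -0.0004 0 0; 0.92 0.4 0.04 -0.0004 0 0
```

{"op": "drive_tool", "data": {"plan": "0.8 0.3 0 0 0 0; 1 0.4 0.1 0 0 0; 1 0.5 0 0 0 0; 1 0.5 0.1 0 0 0; 1 0.5 0 0 0 0; 1 0.5 0.1 0 0 0; 0.9 0.3 0 0 0 0; 0.6 0.2 0 0 0 0; 0 0 0 0 0 0; 0 0 0 0 0 0"}}

```text
clock: 10.8
tcp_pos: [0.5983, 0.0553, 0.0694]
ee_rot: [[0.0, -0.267, 0.964], [-0.0, 0.964, 0.267], [-1.0, -0.0, 0.0]]
wrist_force: [-0.2, -0.6, -3.8]
width: 0.013
```

```bash
python3 - <<'E'
from h import *
show(); im=wsnap("w5"); places(["rail_entry","grip_plate","carrier","stop_face"],["wrist"])
cv2.imwrite("pics/w5b.png",cv2.resize(im["color"][100:350,150:560],None,fx=1.9,fy=1.9,interpolation=cv2.INTER_CUBIC))
t=env.snapshot("top")["color"];cv2.imwrite("pics/top5.png",cv2.resize(t[120:270,140:300],None,fx=4,fy=4,interpolation=cv2.INTER_CUBIC)) 
t=env.snapshot("scene")["color"];cv2.imwrite("pics/sc5.png",cv2.resize(t[180:340,180:400],None,fx=3.5,fy=3.5,interpolation=cv2.INTER_CUBIC)) 
show()
E
```

```text
t 10.8 p [0.5983 0.0553 0.0694] yaw 105.48 tilt [ 0.0002 -0.0001] F [-0.2  -0.6  -3.79] T [ 0.002 -0.07  -0.009] w 0.013 q [ -2.7  24.8  -8.3  57.   -0.  -18.2]
rail_entry wrist [([0.5845, 0.1149, 0.0549], 0.69)]
grip_plate wrist [([0.5988, 0.0541, 0.0822], 0.56), ([0.6006, 0.0558, 0.0482], 0.56)]
carrier wrist [([0.5994, 0.0555, 0.0463], 0.56)]
stop_face wrist []
t 11.15 p [0.5983 0.0553 0.0695] yaw 105.47 tilt [ 0.0004 -0.    ] F [-0.45 -1.05 -4.19] T [-0.049 -0.007 -0.007] w 0.0131 q [ -2.7  24.8  -8.3  56.9  -0.  -18.2]
```

View pics/w5b.png

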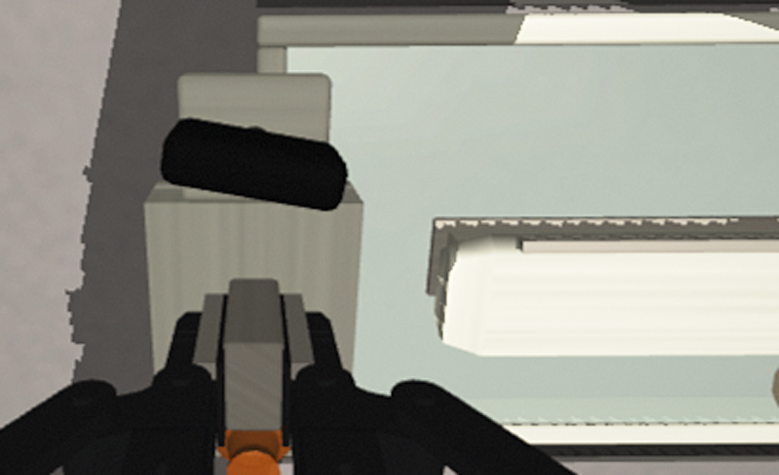

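View pics/sc5.png

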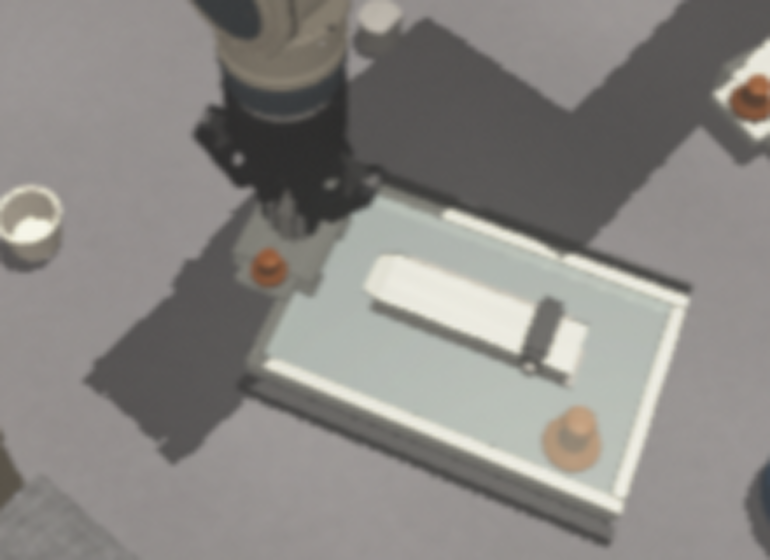

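```bash
python3 - <<'E'
from h import *
d=np.load("pics/w5.npz"); K,P=d["K"],d["pose"]
u=np.array([-0.2731,0.9620]);n=np.array([-.9620,-.2731]);E=np.array([.5829,.1151])
def f(a,b,z):
    X=onplane((150+a/1.9,100+b/1.9),K,P,z)[:2]; return np.round([*X,(X-E)@u,(X-E)@n],4)
for nm,a,b,z in [("low",490,355,.054),("low",770,355,.054),("up238",530,238,.054),("up250",530,251,.054),("up250r",770,251,.054),("up238r",770,238,.054),("tipU",448,248,.0515),("tipL",442,343,.0515),
 ("sadL",147,203,.0657),("sadR",362,203,.0657),("sadBL",153,375,.0657),("sadBR",356,375,.0657),("wing1",180,74,.0657),("wing2",330,74,.0657)]:
    print(nm,f(a,b,z))
s,R,p,y=st(); print((p[:2]-E)@u,(p[:2]-E)@n)
E
```

```text
low [ 0.5975  0.1336  0.0138 -0.0191]
low [ 0.5736  0.2206  0.104  -0.0198]
up238 [0.5569 0.1293 0.0208 0.0211]
up250 [0.5608 0.131  0.0214 0.0169]
up250r [0.5415 0.201  0.0939 0.0163]
up238r [0.5378 0.1987 0.0928 0.0205]
tipU [ 0.5672  0.1079 -0.0026  0.0171]
tipL [ 0.5987  0.1183 -0.0012 -0.0161]
sadL [ 0.5726  0.0175 -0.0911  0.0365]
sadR [ 0.5571  0.0739 -0.0326  0.0361]
sadBL [ 0.6254  0.0307 -0.0928 -0.0178]
sadBR [ 0.6091  0.0898 -0.0315 -0.0183]
wing1 [ 0.5369  0.0184 -0.0805  0.0706]
wing2 [ 0.5268  0.055  -0.0425  0.0703]
-0.061760237079287544 0.0015150335791724433
```

In the same picture, the rail's edges sit at n = -19.5 and +20.8 mm. The carrier's axis is about 1 mm to the robot's side of the rail's, and both yaws are 105.4–105.5°. I'll correct 1 mm, lower 0.8 mm and start gently.

{"op": "drive_tool", "data": {"plan": "0.04 0.5 0.05 0 0 0; 0.04 0.7 0.05 0 0 0; 0 0.7 0 0 0 0; 0 0.5 0 0 0 0; 0 0.3 0 0 0 0; 0 0 0 0 0 0"}}

```text
clock: 11.75
tcp_pos: [0.5917, 0.0823, 0.0685]
ee_rot: [[-0.0, -0.268, 0.963], [0.0, 0.963, 0.268], [-1.0, 0.0, -0.0]]
wrist_force: [-0.1, -0.8, -3.9]
width: 0.0127
```

{"op": "drive_tool", "data": {"plan": "0 0.3 0 0 0 0; 0 0.3 0 0 0 0; 0 0.3 0 0 0 0; 0 0 0 0 0 0"}}

```text
clock: 12.15
tcp_pos: [0.5894, 0.0907, 0.0685]
ee_rot: [[-0.0, -0.267, 0.964], [0.0, 0.964, 0.267], [-1.0, 0.0, -0.0]]
wrist_force: [-0.1, 0.3, -4.4]
width: 0.0132
```

```bash
cat >> h.py <<'E'
U=np.array([-0.2731,0.9620]);N=np.array([-.9620,-.2731]);EN=np.array([.5829,.1151])
def rel():
    s,R,p,y=st(); F=np.array(s["wrist_force"]); T=np.array(s["wrist_torque"])
    print("t",round(s["clock"],2),"s,n,z mm",np.round([1e3*(p[:2]-EN)@U,1e3*(p[:2]-EN)@N,1e3*p[2]],2),"yaw",round(y,2),"tilt",np.round(1e3*R[:2,0],1),"Fs,Fn,Fz",np.round([F[:2]@U,F[:2]@N,F[2]],2),"T",np.round([T[:2]@U,T[:2]@N,T[2]],3),"w",round(s["width"],4))
E
python3 -c "
from h import *
rel()"
```

```text
t 12.15 s,n,z mm [-25.3    0.41  68.49] yaw 105.49 tilt [-0.   0.1] Fs,Fn,Fz [ 0.34 -0.   -4.37] T [-0.043  0.034 -0.034] w 0.0132
```

{"op": "drive_tool", "data": {"plan": "0 0.25 0 0 0 0; 0 0.25 0 0 0 0; 0 0.2 0 0 0 0; 0 0 0 0 0 0"}}

```text
clock: 12.55
tcp_pos: [0.5876, 0.0974, 0.0685]
ee_rot: [[-0.0, -0.267, 0.964], [0.0, 0.964, 0.267], [-1.0, 0.0, -0.0]]
wrist_force: [-0.4, -0.0, -5.2]
width: 0.0131
```

{"op": "drive_tool", "data": {"plan": "0 0.2 0 0 0 0; 0 0.2 0 0 0 0; 0 0.2 0 0 0 0; 0 0 0 0 0 0"}}

```text
clock: 12.95
tcp_pos: [0.5859, 0.1032, 0.0685]
ee_rot: [[-0.0, -0.267, 0.964], [0.0, 0.964, 0.267], [-1.0, 0.0, -0.0]]
wrist_force: [-0.5, 0.4, -4.9]
width: 0.013
```

```bash
python3 -c "
from h import *
rel(); wsnap('w6')"
```

```text
t 12.95 s,n,z mm [-12.31   0.35  68.46] yaw 105.5 tilt [-0.1  0.1] Fs,Fn,Fz [ 0.49  0.37 -4.86] T [-0.049  0.012 -0.04 ] w 0.013
```

View pics/w6.png

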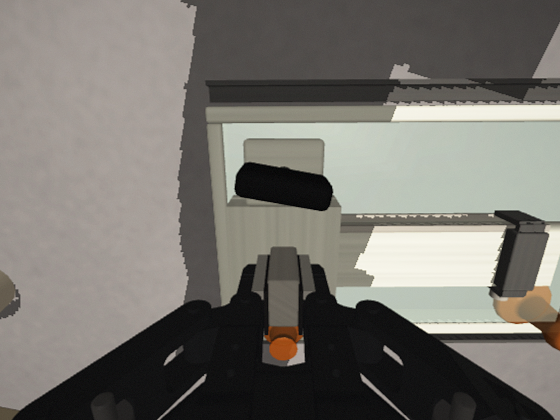

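The nose is about 18 mm onto the rail with no lateral force. The stop's face shows at (500,260). Sliding on.

{"op": "drive_tool", "data": {"plan": "0 0.3 0 0 0 0; 0 0.5 0 0 0 0; 0 0.6 0 0 0 0; 0 0.6 0 0 0 0; 0 0.6 0 0 0 0; 0 0.4 0 0 0 0; 0 0 0 0 0 0"}}

```text
clock: 13.7
tcp_pos: [0.5778, 0.1325, 0.0685]
ee_rot: [[-0.0, -0.268, 0.963], [0.0, 0.963, 0.268], [-1.0, 0.0, -0.0]]
wrist_force: [0.8, 0.0, -4.1]
width: 0.0133
```

```bash
python3 -c "
from h import *
rel()"
```

```text
t 13.7 s,n,z mm [18.09  0.16 68.51] yaw 105.53 tilt [-0.   0.1] Fs,Fn,Fz [-0.21 -0.81 -4.12] T [-0.01   0.018 -0.014] w 0.0133
```

{"op": "drive_tool", "data": {"plan": "0 0.3 0 0 0 0; 0 0.6 0 0 0 0; 0 0.6 0 0 0 0; 0 0.6 0 0 0 0; 0 0.6 0 0 0 0; 0 0.6 0 0 0 0; 0 0.4 0 0 0 0; 0 0.3 0 0 0 0; 0 0 0 0 0 0"}}

```text
clock: 14.6
tcp_pos: [0.5672, 0.1707, 0.0685]
ee_rot: [[-0.0, -0.267, 0.964], [0.0, 0.964, 0.267], [-1.0, 0.0, -0.0]]
wrist_force: [0.4, -0.4, -3.6]
width: 0.0133
```

```bash
python3 -c "
from h import *
rel(); im=wsnap('w7'); places(['stop_face','carrier_nose','seal_mid'],['wrist'])
cv2.imwrite('pics/w7b.png',cv2.resize(im['color'][120:330,210:410],None,fx=3.8,fy=2.8,interpolation=cv2.INTER_CUBIC))"
```

```text
t 14.6 s,n,z mm [57.79 -0.13 68.49] yaw 105.51 tilt [-0.  0.] Fs,Fn,Fz [-0.51 -0.31 -3.63] T [0.007 0.007 0.022] w 0.0133
stop_face wrist [([0.5495, 0.2277, 0.0535], 0.74), ([0.5672, 0.1701, 0.0856], 0.59)]
carrier_nose wrist [([0.5603, 0.1953, 0.0572], 0.66)]
seal_mid wrist [([0.5866, 0.2889, 0.0426], 0.9), ([0.5817, 0.116, 0.0589], 0.59)]
```

View pics/w7b.png

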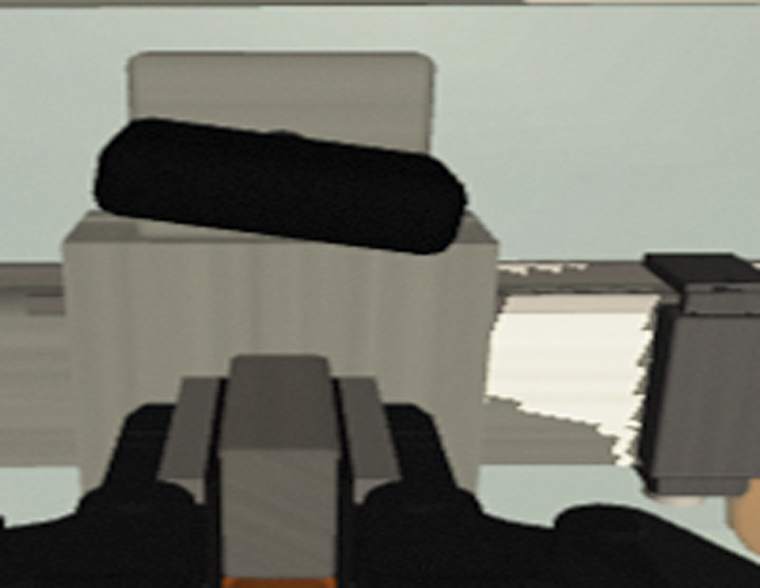

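```bash
python3 - <<'E'
from h import *
d=np.load("pics/w7.npz"); K,P=d["K"],d["pose"]
def f(a,b,z):
    X=onplane((210+a/3.8,120+b/2.8),K,P,z)[:2]; return np.round([(X-EN)@U,(X-EN)@N],4)
for a,b,z in [(497,242,.0647),(485,400,.0647),(480,480,.0647),(672,315,.063),(655,475,.063),(665,400,.063),(648,475,.054)]: print(a,b,z,f(a,b,z))
E
```

```text
497 242 0.0647 [0.087  0.0347]
485 400 0.0647 [0.087  0.0022]
480 480 0.0647 [ 0.0872 -0.016 ]
672 315 0.063 [0.113  0.0193]
655 475 0.063 [ 0.114  -0.0161]
665 400 0.063 [0.1138 0.0011]
648 475 0.054 [ 0.1163 -0.0219]
```

{"op": "drive_tool", "data": {"plan": "0 0.3 0 0 0 0; 0 0.5 0 0 0 0; 0 0.5 0 0 0 0; 0 0.4 0 0 0 0; 0 0.2 0 0 0 0; 0 0.2 0 0 0 0; 0 0.1 0 0 0 0; 0 0 0 0 0 0; 0 0 0 0 0 0"}}

```text
clock: 15.7
tcp_pos: [0.5615, 0.1915, 0.0685]
ee_rot: [[0.0, -0.267, 0.964], [-0.0, 0.964, 0.267], [-1.0, -0.0, 0.0]]
wrist_force: [-0.2, -0.7, -4.7]
width: 0.0134
```

```bash
python3 -c "
from h import *
rel(); im=wsnap('w8')
rel()
cv2.imwrite('pics/w8b.png',cv2.resize(im['color'][120:330,210:410],None,fx=3.8,fy=2.8,interpolation=cv2.INTER_CUBIC))"
```

```text
t 15.7 s,n,z mm [79.3  -0.31 68.5 ] yaw 105.48 tilt [ 0.1 -0.1] Fs,Fn,Fz [-0.64  0.42 -4.67] T [-0.085 -0.008 -0.028] w 0.0134
t 15.75 s,n,z mm [79.29 -0.31 68.47] yaw 105.48 tilt [ 0. -0.] Fs,Fn,Fz [ 0.09  0.32 -4.59] T [-0.092  0.019 -0.031] w 0.0128
```

View pics/w8b.png

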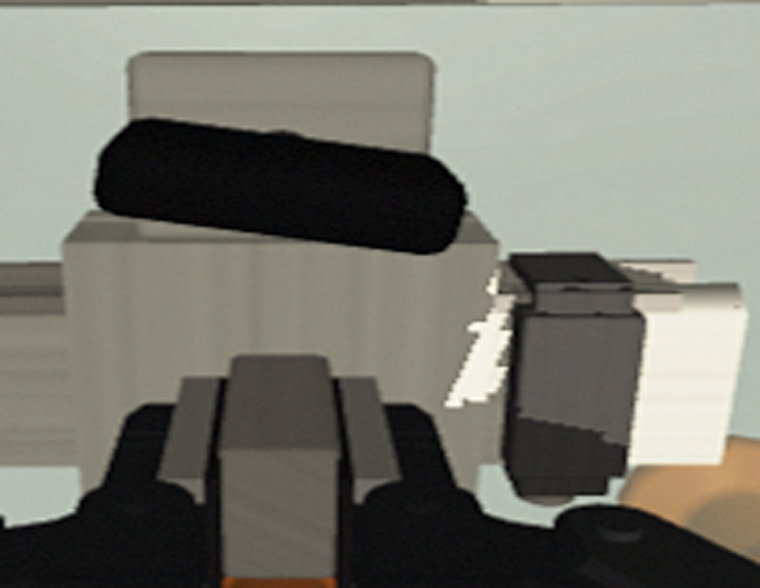

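{"op": "drive_tool", "data": {"plan": "0 0.06 0 0 0 0; 0 0.06 0 0 0 0; 0 0.06 0 0 0 0; 0 0.04 0 0 0 0; 0 0.04 0 0 0 0; 0 0 0 0 0 0"}}

```text
clock: 16.35
tcp_pos: [0.5608, 0.1941, 0.0685]
ee_rot: [[0.0, -0.267, 0.964], [-0.0, 0.964, 0.267], [-1.0, -0.0, -0.0]]
wrist_force: [-0.2, 0.1, -4.8]
width: 0.0132
```

```bash
python3 -c "
from h import *
rel()"
```

```text
t 16.35 s,n,z mm [82.02 -0.3  68.47] yaw 105.48 tilt [ 0. -0.] Fs,Fn,Fz [ 0.11  0.14 -4.83] T [-0.022 -0.016 -0.007] w 0.0132
```

Nose at ~112 mm. Now fine steps.

{"op": "drive_tool", "data": {"plan": "0 0.03 0 0 0 0; 0 0.03 0 0 0 0; 0 0 0 0 0 0"}}

```text
clock: 16.65
tcp_pos: [0.5606, 0.1947, 0.0685]
ee_rot: [[0.0, -0.267, 0.964], [-0.0, 0.964, 0.267], [-1.0, -0.0, 0.0]]
wrist_force: [0.6, 0.9, -4.4]
width: 0.0129
```

{"op": "drive_tool", "data": {"plan": "0 0.03 0 0 0 0; 0 0.02 0 0 0 0; 0 0 0 0 0 0"}}

```text
clock: 16.95
tcp_pos: [0.5605, 0.1951, 0.0685]
ee_rot: [[0.0, -0.267, 0.964], [-0.0, 0.964, 0.267], [-1.0, -0.0, 0.0]]
wrist_force: [-0.8, -0.1, -3.8]
width: 0.0131
```

```bash
python3 -c "
from h import *
rel()"
```

```text
t 16.95 s,n,z mm [83.1  -0.31 68.5 ] yaw 105.48 tilt [ 0. -0.] Fs,Fn,Fz [ 0.11  0.76 -3.75] T [ 0.031 -0.021  0.04 ] w 0.0131
```

```bash
python3 -c "
from h import *
im=wsnap('w9')
rel()
cv2.imwrite('pics/w9b.png',cv2.resize(im['color'][180:310,300:390],None,fx=8,fy=4.5,interpolation=cv2.INTER_CUBIC))"
```

```text
t 17.0 s,n,z mm [83.1  -0.29 68.47] yaw 105.49 tilt [-0. -0.] Fs,Fn,Fz [-0.27 -0.26 -4.72] T [-0.004 -0.05   0.009] w 0.0131
```

View pics/w9b.png

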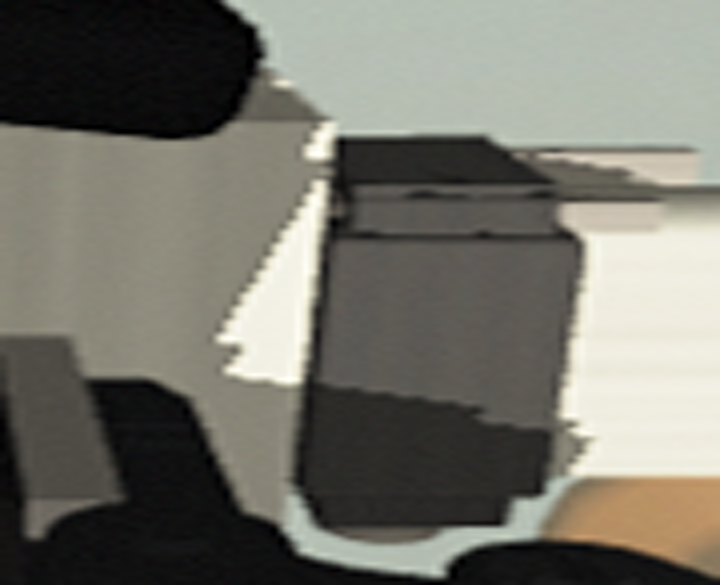

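{"op": "drive_tool", "data": {"plan": "0 0.03 0 0 0 0; 0 0 0 0 0 0"}}

```text
clock: 17.2
tcp_pos: [0.5605, 0.1954, 0.0685]
ee_rot: [[0.0, -0.267, 0.964], [0.0, 0.964, 0.267], [-1.0, 0.0, 0.0]]
wrist_force: [-0.3, 0.1, -4.8]
width: 0.0128
```

The picture shows the stop's near face (300–340, 240–480) almost touching the saddle's front edge. Small steps go on.

{"op": "drive_tool", "data": {"plan": "0 0.03 0 0 0 0; 0 0 0 0 0 0"}}

```text
clock: 17.4
tcp_pos: [0.5603, 0.1957, 0.0685]
ee_rot: [[0.0, -0.267, 0.964], [0.0, 0.964, 0.267], [-1.0, -0.0, 0.0]]
wrist_force: [-1.0, -0.4, -4.2]
width: 0.0131
```

{"op": "drive_tool", "data": {"plan": "0 0.03 0 0 0 0; 0 0 0 0 0 0"}}

```text
clock: 17.6
tcp_pos: [0.5603, 0.196, 0.0685]
ee_rot: [[0.0, -0.267, 0.964], [-0.0, 0.964, 0.267], [-1.0, -0.0, 0.0]]
wrist_force: [-0.2, -0.1, -4.1]
width: 0.013
```

{"op": "drive_tool", "data": {"plan": "0 0.03 0 0 0 0; 0 0 0 0 0 0"}}

```text
clock: 17.8
tcp_pos: [0.5603, 0.1961, 0.0685]
ee_rot: [[0.0, -0.267, 0.964], [-0.0, 0.964, 0.267], [-1.0, -0.0, -0.0]]
wrist_force: [1.3, -1.7, -2.9]
width: 0.0129
```

{"op": "drive_tool", "data": {"plan": "0 0 0 0 0 0"}}

```text
clock: 17.9
tcp_pos: [0.5602, 0.1961, 0.0685]
ee_rot: [[0.0, -0.267, 0.964], [-0.0, 0.964, 0.267], [-1.0, -0.0, -0.0]]
wrist_force: [0.1, -1.2, -3.2]
width: 0.013
```

```bash
python3 -c "
from h import *
rel()"
```

```text
t 17.9 s,n,z mm [84.11 -0.31 68.46] yaw 105.48 tilt [ 0.1 -0.4] Fs,Fn,Fz [-1.13  0.25 -3.21] T [-0.019  0.373  0.049] w 0.013
```

The contact is felt: the pitch moment rose from 0 to 0.37 N m, with about -1.5 N along the rail. Now I'll lower it onto the rail's top.

{"op": "drive_tool", "data": {"plan": "0.03 0 0 0 0 0; 0.02 0 0 0 0 0; 0 0 0 0 0 0"}}

```text
clock: 18.2
tcp_pos: [0.5603, 0.1961, 0.0681]
ee_rot: [[0.0, -0.267, 0.964], [-0.0, 0.964, 0.267], [-1.0, -0.0, 0.0]]
wrist_force: [0.0, -2.5, -3.7]
width: 0.0133
```

```bash
python3 -c "
from h import *
rel()"
```

```text
t 18.2 s,n,z mm [84.13 -0.39 68.06] yaw 105.47 tilt [ 0.3 -0.2] Fs,Fn,Fz [-2.41  0.65 -3.73] T [0.012 0.6   0.002] w 0.0133
```

{"op": "drive_tool", "data": {"plan": "0.02 0 0 0 0 0; 0.02 0 0 0 0 0; 0 0 0 0 0 0"}}

```text
clock: 18.5
tcp_pos: [0.5603, 0.1961, 0.0679]
ee_rot: [[0.0, -0.267, 0.964], [-0.0, 0.964, 0.267], [-1.0, -0.0, 0.0]]
wrist_force: [-0.2, -3.7, 1.9]
width: 0.013
```

```bash
python3 -c "
from h import *
rel()"
```

```text
t 18.5 s,n,z mm [84.14 -0.41 67.87] yaw 105.48 tilt [ 0.5 -0.2] Fs,Fn,Fz [-3.52  1.23  1.91] T [0.259 0.764 0.006] w 0.013
```

Seated: Fz went from -4.7 to +1.9 N, with about 3 N at the stop. Release and rise.

{"op": "drive_tool", "data": {"plan": "0 0 0 0 0 0; 0 0 0 0 0 0; 0 0 0 0 0 0; 0 0 0 0 0 0", "hand": 3}}

```text
clock: 18.9
tcp_pos: [0.5602, 0.1965, 0.0677]
ee_rot: [[0.0, -0.267, 0.964], [0.0, 0.964, 0.267], [-1.0, 0.0, 0.0]]
wrist_force: [-0.6, 0.8, 0.3]
width: 0.0302
```

{"op": "drive_tool", "data": {"plan": "-1 0 0 0 0 0; -2 0 0 0 0 0; -2.5 0 0 0 0 0; -2.5 0 0 0 0 0; -1 0 0 0 0 0; 0 0 0 0 0 0; 0 0 0 0 0 0"}}

```text
clock: 19.6
tcp_pos: [0.5599, 0.1962, 0.1569]
ee_rot: [[-0.001, -0.267, 0.964], [-0.0, 0.964, 0.267], [-1.0, 0.0, -0.001]]
wrist_force: [-0.3, 0.2, -1.5]
width: 0.0297
```

```bash
python3 -c "
from h import *
rel(); im=wsnap('w10'); places(['knob_grip','grip_plate','stop_face','carrier_nose'],['wrist'])
cv2.imwrite('pics/w10b.png',cv2.resize(im['color'][120:330,180:400],None,fx=3.5,fy=2.8,interpolation=cv2.INTER_CUBIC))"
```

```text
t 19.6 s,n,z mm [ 84.33   0.   156.88] yaw 105.48 tilt [-0.7 -0.1] Fs,Fn,Fz [ 0.24  0.29 -1.51] T [-0.02   0.046  0.032] w 0.0297
knob_grip wrist [([0.5084, 0.183, 0.0855], 0.71)]
grip_plate wrist [([0.5593, 0.1956, 0.0815], 0.56), ([0.5562, 0.1948, 0.058], 0.52)]
stop_face wrist [([0.5508, 0.2249, 0.0552], 0.63)]
carrier_nose wrist [([0.5533, 0.2209, 0.0579], 0.95)]
```

View pics/w10b.png

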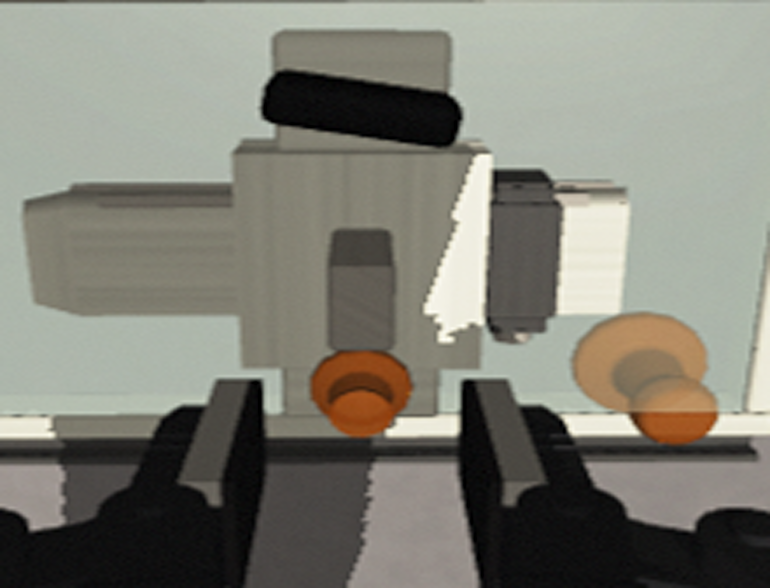

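The nose abuts the stop at crop pixel (488,260), and the loose seal at (640,360) is unmoved. Now I'll measure the knob bar.

```bash
python3 - <<'E'
from h import *
d=np.load("pics/w10.npz"); K,P=d["K"],d["pose"]
def f(a,b,z): return onplane((180+a/3.5,120+b/2.8),K,P,z)[:2]
ang=lambda v:np.degrees(np.arctan2(v[1],v[0]))
r=lambda X:np.round([(X-EN)@U,(X-EN)@N],4)
for nm,a,b,z in [("sadL",234,152,.064),("sadR",492,152,.064),("sadbL",243,367,.064),("sadbR",480,367,.064),("wing1",275,32,.064),("wing2",450,32,.064),("stopT",492,205,.063),("stopB",488,320,.063)]: print(nm,r(f(a,b,z)))
a,b=f(290,71,.096),f(448,96,.096);print("edge far",ang(b-a),r((a+b)/2))
a,b=f(275,131,.096),f(440,147,.096);print("edge near",ang(b-a),r((a+b)/2))
# mask-based
m=env.regions_of("knob_grip","wrist")
for q in m[:1]:
    M=q["mask"].astype(np.uint8); ys,xs=np.nonzero(M); X=np.array([onplane((x,y),K,P,.093)[:2] for x,y in zip(xs,ys)])
    c=X.mean(0); w,v=np.linalg.eigh(np.cov((X-c).T)); print(q["score"],c,r(c),ang(v[:,1]),4*np.sqrt(w))
    rect=cv2.minAreaRect((X*1e4).astype(np.float32));print(rect)
k=EN+.0844*U+.0504*N; print("knob exp",k)
E
```

```text
sadL [0.0547 0.035 ]
sadR [0.114  0.0345]
sadbL [ 0.0539 -0.0329]
sadbR [ 0.1132 -0.0333]
wing1 [0.0652 0.0682]
wing2 [0.1037 0.0679]
stopT [0.1146 0.0186]
stopB [ 0.1148 -0.0179]
edge far 94.40432932651014 [0.0856 0.0576]
edge near 98.46809213900588 [0.0833 0.0441]
knob exp [0.51136556 0.18252856]
```

```bash
python3 - <<'E'
from h import *
plan([.5114,.1825,.13],185,12)
E
```

```text
0.22 -0 -0.42 -0.1157 0 0; 0.22 0.05 -0.42 -0.1157 0 0; 0.22 0.09 -0.41 -0.1157 0 0; 0.22 0.14 -0.4 -0.1157 0 0; 0.22 0.19 -0.38 -0.1157 0 0; 0.22 0.23 -0.35 -0.1157 0 0; 0.22 0.27 -0.32 -0.1157 0 0; 0.22 0.3 -0.29 -0.1157 0 0; 0.22 0.33 -0.25 -0.1157 0 0; 0.22 0.36 -0.21 -0.1157 0 0; 0.22 0.38 -0.17 -0.1157 0 0; 0.22 0.4 -0.13 -0.1157 0 0
```

{"op": "drive_tool", "data": {"plan": "0.2 0 -0.4 -0.116 0 0; 0.2 0 -0.4 -0.116 0 0; 0.2 0.1 -0.4 -0.116 0 0; 0.2 0.1 -0.4 -0.116 0 0; 0.2 0.2 -0.4 -0.116 0 0; 0.2 0.2 -0.4 -0.116 0 0; 0.2 0.3 -0.3 -0.116 0 0; 0.2 0.3 -0.3 -0.116 0 0; 0.2 0.3 -0.2 -0.116 0 0; 0.2 0.4 -0.2 -0.116 0 0"}}

```text
clock: 20.9
tcp_pos: [0.52, 0.1845, 0.1372]
ee_rot: [[-0.0, -0.991, 0.135], [-0.0, 0.135, 0.991], [-1.0, 0.0, -0.0]]
wrist_force: [-0.8, -0.9, -0.1]
width: 0.0298
```

{"op": "drive_tool", "data": {"plan": "0.2 0.4 -0.2 -0.116 0 0; 0.2 0.4 -0.1 -0.116 0 0; 0 0 0 0 0 0; 0 0 0 0 0 0"}}

```text
clock: 21.3
tcp_pos: [0.512, 0.1823, 0.1335]
ee_rot: [[-0.0, -0.996, -0.088], [0.0, -0.088, 0.996], [-1.0, 0.0, 0.0]]
wrist_force: [-0.5, 0.2, -0.1]
width: 0.0303
```

```bash
python3 - <<'E'
from h import *
show(); im=wsnap('w11'); places(['knob_grip'],['wrist'])
plan([.5114,.1825,.071],185,6)
E
```

```text
t 21.3 p [0.512  0.1823 0.1335] yaw -174.96 tilt [-0.0001  0.    ] F [-0.45  0.16 -0.15] T [ 0.006  0.025 -0.015] w 0.0303 q [ 10.7  16.9 -10.5  62.6   0.  -84.3]
knob_grip wrist []
1.04 0.01 0 0.0003 0 0; 1.04 0.01 0 0.0003 0 0; 1.04 0.01 0 0.0003 0 0; 1.04 0.01 0 0.0003 0 0; 1.04 0.01 0 0.0003 0 0; 1.04 0.01 0 0.0003 0 0
```

View pics/w11.png

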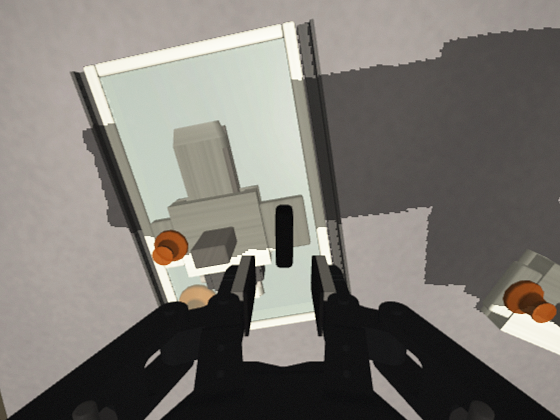

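The bar stands upright on the tool's centre column (284, rows 207–266), so the angle and centring are right. I'll check the position along the bar and descend.

```bash
python3 - <<'E'
from h import *
d=np.load("pics/w11.npz"); K,P=d["K"],d["pose"]; s,R,p,y=st()
for z in (.096,.084):
  for v in (207,266): X=onplane((284,v),K,P,z); print(z,v,np.round(R.T@(X-p),4))
E
```

```text
0.096 207 [ 0.0376  0.0008 -0.025 ]
0.096 266 [0.0376 0.0008 0.0171]
0.084 207 [ 0.0496  0.0009 -0.0213]
0.084 266 [0.0496 0.0008 0.0236]
```

{"op": "drive_tool", "data": {"plan": "1 0 0 0 0 0; 1.2 0 0 0 0 0; 1.2 0 0 0 0 0; 1.2 0 0 0 0 0; 0.8 0 0 0 0 0; 0.8 0 0 0 0 0; 0 0 0 0 0 0; 0 0 0 0 0 0"}}

```text
clock: 22.2
tcp_pos: [0.5121, 0.1823, 0.0716]
ee_rot: [[-0.0, -0.996, -0.091], [-0.0, -0.091, 0.996], [-1.0, 0.0, 0.0]]
wrist_force: [-0.6, 0.0, -0.7]
width: 0.0298
```

{"op": "drive_tool", "data": {"plan": "0 0.08 0 0 0 0; 0 0 0 0 0 0"}}

```text
clock: 22.4
tcp_pos: [0.5113, 0.1822, 0.072]
ee_rot: [[0.001, -0.996, -0.091], [0.0, -0.091, 0.996], [-1.0, -0.001, 0.0]]
wrist_force: [0.2, -0.6, 0.3]
width: 0.0303
```

{"op": "drive_tool", "data": {"plan": "0 0 0 0 0 0; 0 0 0 0 0 0; 0 0 0 0 0 0; 0 0 0 0 0 0; 0 0 0 0 0 0", "hand": 0}}

```text
clock: 22.9
tcp_pos: [0.5113, 0.1822, 0.0719]
ee_rot: [[0.001, -0.996, -0.091], [0.0, -0.091, 0.996], [-1.0, -0.001, 0.0]]
wrist_force: [-0.7, -0.3, 3.5]
width: 0.0109
```

```bash
python3 -c "
from h import *
show();rel()"
```

```text
t 22.9 p [0.5113 0.1822 0.0719] yaw -174.76 tilt [0.0005 0.0001] F [-0.74 -0.32  3.53] T [-0.053  0.129 -0.017] w 0.0109 q [ 10.8  19.6 -16.3  54.   -0.  -84.5]
t 22.9 s,n,z mm [84.11 50.56 71.86] yaw -174.76 tilt [0.5 0.1] Fs,Fn,Fz [-0.11  0.8   3.53] T [ 0.139  0.016 -0.017] w 0.0109
```

{"op": "drive_tool", "data": {"plan": "0 0 0 0.05 0 0; 0 0 0 0.05 0 0; 0 0 0 0.05 0 0; 0 0 0 0.05 0 0"}}

```text
clock: 23.3
tcp_pos: [0.5111, 0.1825, 0.0718]
ee_rot: [[0.0, -0.994, 0.11], [0.001, 0.11, 0.994], [-1.0, -0.0, 0.001]]
wrist_force: [-2.5, 1.8, 6.2]
width: 0.0108
```

```bash
python3 -c "
from h import *
rel()"
```

```text
t 23.3 s,n,z mm [84.46 50.62 71.83] yaw 173.7 tilt [0.2 0.7] Fs,Fn,Fz [2.47 1.92 6.19] T [ 0.167 -0.364  0.269] w 0.0108
```

{"op": "drive_tool", "data": {"plan": "0 0 0 0 0 0"}}

```text
clock: 23.4
tcp_pos: [0.5112, 0.1825, 0.0718]
ee_rot: [[0.0, -0.994, 0.11], [0.001, 0.11, 0.994], [-1.0, -0.0, 0.001]]
wrist_force: [-1.2, 0.5, 4.2]
width: 0.0108
```

```bash
python3 -c "
from h import *
rel(); env.snapshot('wrist'); rel()"
```

```text
t 23.4 s,n,z mm [84.43 50.61 71.83] yaw 173.71 tilt [0.2 0.6] Fs,Fn,Fz [0.79 1.02 4.21] T [ 0.129 -0.304  0.018] w 0.0108
t 23.45 s,n,z mm [84.4  50.61 71.85] yaw 173.77 tilt [0.3 0.6] Fs,Fn,Fz [1.12 1.28 5.6 ] T [ 0.155 -0.215  0.014] w 0.0112
```

The knob's axis seems some 0.5 mm further along the rail than the tool; I'll correct that so I don't pull the carrier back.

{"op": "drive_tool", "data": {"plan": "0 0.02 0.05 0 0 0; 0 0 0 0.05 0 0; 0 0 0 0.05 0 0; 0 0 0 0.05 0 0; 0 0 0 0.05 0 0"}}

```text
clock: 23.95
tcp_pos: [0.5109, 0.1828, 0.0719]
ee_rot: [[0.0, -0.952, 0.305], [0.0, 0.305, 0.952], [-1.0, -0.0, 0.0]]
wrist_force: [-1.5, -0.8, 6.6]
width: 0.011
```

```bash
python3 -c "
from h import *
rel()"
```

```text
t 23.95 s,n,z mm [84.76 50.8  71.87] yaw 162.23 tilt [0.  0.1] Fs,Fn,Fz [-0.34  1.64  6.58] T [ 0.413 -0.077  0.228] w 0.011
```

{"op": "drive_tool", "data": {"plan": "0 0 0 0.05 0 0; 0 0 0 0.05 0 0; 0 0 0 0.05 0 0; 0 0 0 0.05 0 0"}}

```text
clock: 24.35
tcp_pos: [0.5105, 0.1827, 0.0718]
ee_rot: [[-0.001, -0.873, 0.488], [-0.0, 0.488, 0.873], [-1.0, 0.0, -0.0]]
wrist_force: [-4.0, -1.1, 6.2]
width: 0.0109
```

```bash
python3 -c "
from h import *
rel()"
```

```text
t 24.35 s,n,z mm [84.79 51.15 71.81] yaw 150.78 tilt [-0.6 -0.1] Fs,Fn,Fz [0.07 4.12 6.16] T [ 0.69  -0.021  0.439] w 0.0109
```

{"op": "drive_tool", "data": {"plan": "0 0 0 0.05 0 0; 0 0 0 0.05 0 0; 0 0 0 0.05 0 0; 0 0 0 0.05 0 0"}}

```text
clock: 24.75
tcp_pos: [0.5102, 0.1824, 0.0718]
ee_rot: [[-0.001, -0.759, 0.652], [-0.001, 0.652, 0.759], [-1.0, 0.0, -0.001]]
wrist_force: [-5.8, -3.6, 11.0]
width: 0.0107
```

```bash
python3 -c "
from h import *
rel()"
```

```text
t 24.75 s,n,z mm [84.56 51.57 71.78] yaw 139.34 tilt [-1.2 -0.8] Fs,Fn,Fz [-1.89  6.54 11.04] T [1.222 0.294 0.714] w 0.0107
```

{"op": "drive_tool", "data": {"plan": "0 0 0 0 0 0"}}

```text
clock: 24.85
tcp_pos: [0.5102, 0.1823, 0.0718]
ee_rot: [[-0.001, -0.759, 0.651], [-0.001, 0.651, 0.759], [-1.0, 0.0, -0.002]]
wrist_force: [-4.6, -2.8, 9.2]
width: 0.011
```

```bash
python3 -c "
from h import *
rel(); print(env.read_state()['joint_torque'])"
```

```text
t 24.85 s,n,z mm [84.53 51.62 71.83] yaw 139.35 tilt [-1.2 -1. ] Fs,Fn,Fz [-1.41  5.22  9.18] T [1.099 0.327 0.518] w 0.011
[  0.32644115 -52.66079664  30.08686066  -2.18237534   0.64375442
   1.14821725]
```

That was too bold: I sent two turning calls together and the torque rose 0.44 → 0.71 N m, above the 0.6 limit. I'll back off counter-clockwise, relieve the sideways force, and re-approach in fine steps.

{"op": "drive_tool", "data": {"plan": "0 0 0 -0.05 0 0; 0 0 0 -0.05 0 0; 0 0 0 -0.05 0 0; 0 0 0 0 0 0"}}

```text
clock: 25.25
tcp_pos: [0.5103, 0.1821, 0.0719]
ee_rot: [[-0.001, -0.849, 0.529], [-0.001, 0.529, 0.849], [-1.0, 0.0, -0.002]]
wrist_force: [-5.6, -3.9, 8.9]
width: 0.0106
```

```bash
python3 -c "
from h import *
rel()"
```

```text
t 25.25 s,n,z mm [84.31 51.58 71.92] yaw 148.09 tilt [-1.  -1.2] Fs,Fn,Fz [-2.18  6.47  8.87] T [1.173 0.418 0.23 ] w 0.0106
```

{"op": "drive_tool", "data": {"plan": "0 0.03 -0.04 -0.05 0 0; 0 0.03 -0.03 -0.05 0 0; 0 0 0 -0.02 0 0; 0 0 0 0 0 0"}}

```text
clock: 25.65
tcp_pos: [0.5104, 0.182, 0.072]
ee_rot: [[0.001, -0.905, 0.424], [-0.001, 0.424, 0.905], [-1.0, -0.001, -0.0]]
wrist_force: [-0.7, -3.0, 7.7]
width: 0.0107
```

```bash
python3 -c "
from h import *
rel()"
```

```text
t 25.65 s,n,z mm [84.14 51.52 72.01] yaw 154.88 tilt [ 0.7 -0.8] Fs,Fn,Fz [-2.66  1.53  7.72] T [ 0.374  0.444 -0.04 ] w 0.0107
```

{"op": "drive_tool", "data": {"plan": "0 0 0 0.03 0 0; 0 0 0 0.03 0 0"}}

```text
clock: 25.85
tcp_pos: [0.5104, 0.1821, 0.072]
ee_rot: [[0.001, -0.878, 0.479], [-0.001, 0.479, 0.878], [-1.0, -0.001, -0.0]]
wrist_force: [-1.5, -2.2, 6.7]
width: 0.0106
```

```bash
python3 -c "
from h import *
rel()"
```

```text
t 25.85 s,n,z mm [84.24 51.49 72.03] yaw 151.38 tilt [ 0.8 -0.7] Fs,Fn,Fz [-1.7   2.03  6.75] T [0.344 0.376 0.356] w 0.0106
```

{"op": "drive_tool", "data": {"plan": "0 0 0 0.02 0 0"}}

```text
clock: 25.95
tcp_pos: [0.5103, 0.1821, 0.072]
ee_rot: [[0.001, -0.868, 0.496], [-0.001, 0.496, 0.868], [-1.0, -0.001, -0.0]]
wrist_force: [-2.0, -2.7, 7.0]
width: 0.0106
```

```bash
python3 -c "
from h import *
rel()"
```

```text
t 25.95 s,n,z mm [84.23 51.52 72.02] yaw 150.24 tilt [ 0.7 -0.7] Fs,Fn,Fz [-2.03  2.63  6.96] T [0.403 0.426 0.393] w 0.0106
```

{"op": "drive_tool", "data": {"plan": "0 0 0 0.02 0 0"}}

```text
clock: 26.05
tcp_pos: [0.5103, 0.1821, 0.072]
ee_rot: [[0.001, -0.858, 0.513], [-0.001, 0.513, 0.858], [-1.0, -0.001, -0.0]]
wrist_force: [-0.7, -1.9, 7.3]
width: 0.011
```

```bash
python3 -c "
from h import *
rel()
[env.snapshot('top') for _ in range(2)]; rel()"
```

```text
t 26.05 s,n,z mm [84.26 51.53 72.01] yaw 149.12 tilt [ 0.7 -0.7] Fs,Fn,Fz [-1.67  1.17  7.26] T [0.394 0.372 0.412] w 0.011
t 26.15 s,n,z mm [84.24 51.54 72.01] yaw 149.12 tilt [ 0.7 -0.7] Fs,Fn,Fz [-2.56  1.62  7.06] T [0.371 0.447 0.252] w 0.0108
```

```bash
python3 -c "
from h import *
T=[]
for _ in range(8):
    env.snapshot('top'); T.append(env.read_state()['wrist_torque'][2])
print(np.round(T,3),np.mean(T)); rel()"
```

```text
[0.285 0.244 0.218 0.238 0.245 0.31  0.268 0.229] 0.2545895921851854
t 26.55 s,n,z mm [84.26 51.53 72.  ] yaw 149.15 tilt [ 0.6 -0.6] Fs,Fn,Fz [-2.26  1.61  5.78] T [0.38  0.404 0.229] w 0.0113
```

At rest the knob holds 0.255 N m, about 36 N at 7 mm/rad. The last reading while turning was 0.41 N m, inside 0.37–0.47. Release now.

{"op": "drive_tool", "data": {"plan": "0 0 0 0 0 0; 0 0 0 0 0 0; 0 0 0 0 0 0; 0 0 0 0 0 0", "hand": 2.6}}

```text
clock: 26.95
tcp_pos: [0.51, 0.1824, 0.0714]
ee_rot: [[-0.0, -0.858, 0.513], [-0.0, 0.513, 0.858], [-1.0, 0.0, -0.0]]
wrist_force: [0.0, -0.0, 0.5]
width: 0.0261
```

{"op": "drive_tool", "data": {"plan": "-0.5 0 0 0 0 0; -1.5 0 0 0 0 0; -2 0 0 0 0 0; -2 0 0 0 0 0; -2 0 0 0 0 0; -1 0 0 0 0 0; 0 0 0 0 0 0; 0 0 0 0 0 0"}}

```text
clock: 27.75
tcp_pos: [0.5099, 0.1824, 0.161]
ee_rot: [[-0.001, -0.858, 0.513], [-0.0, 0.513, 0.858], [-1.0, 0.0, -0.0]]
wrist_force: [-0.1, 0.4, -0.1]
width: 0.0261
```

```bash
python3 -c "
from h import *
show(); im=wsnap('w12'); places(['knob_grip','grip_plate','stop_face','carrier_nose','seal_mid'],['wrist'])
cv2.imwrite('pics/w12b.png',cv2.resize(im['color'],None,fx=1.4,fy=1.4,interpolation=cv2.INTER_CUBIC))"
```

```text
t 27.75 p [0.5099 0.1824 0.161 ] yaw 149.14 tilt [-0.0005 -0.0002] F [-0.06  0.4  -0.06] T [-0.037  0.031 -0.047] w 0.0261 q [ 10.8  15.7  -7.9  66.4  -0.  -48.3]
knob_grip wrist [([0.5126, 0.1839, 0.0854], 0.57)]
grip_plate wrist [([0.5607, 0.1942, 0.0814], 0.75), ([0.5609, 0.192, 0.0571], 0.38)]
stop_face wrist [([0.5522, 0.2229, 0.0516], 0.72)]
carrier_nose wrist [([0.5557, 0.2199, 0.0593], 0.74)]
seal_mid wrist [([0.5871, 0.2911, 0.0417], 0.85)]
```

View pics/w12b.png

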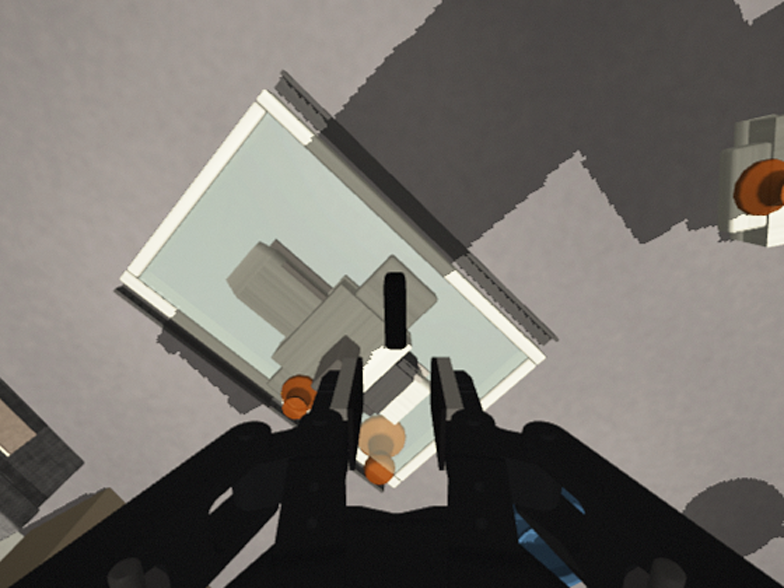

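The knob bar stands at (395,310), parallel to the tool as I left it. I'll go back to the earlier view pose to compare the carrier and stop with the picture taken before clamping.

```bash
python3 -c "
from h import *
plan([.5599,.1962,.157],105.48,8)"
```

```text
0.05 -0.45 0.47 0.0953 0 0; 0.05 -0.4 0.51 0.0953 0 0; 0.05 -0.35 0.55 0.0953 0 0; 0.05 -0.3 0.58 0.0953 0 0; 0.05 -0.24 0.6 0.0953 0 0; 0.05 -0.18 0.62 0.0953 0 0; 0.05 -0.12 0.64 0.0953 0 0; 0.05 -0.06 0.65 0.0953 0 0
```

{"op": "drive_tool", "data": {"plan": "0.05 -0.45 0.47 0.095 0 0; 0.05 -0.4 0.5 0.095 0 0; 0.05 -0.35 0.55 0.095 0 0; 0.05 -0.3 0.6 0.095 0 0; 0.05 -0.25 0.6 0.095 0 0; 0.05 -0.2 0.6 0.095 0 0; 0.05 -0.1 0.65 0.095 0 0; 0.05 -0.05 0.65 0.095 0 0; 0 0 0 0 0 0; 0 0 0 0 0 0"}}

```text
clock: 29.05
tcp_pos: [0.56, 0.1964, 0.1572]
ee_rot: [[-0.001, -0.272, 0.962], [-0.0, 0.962, 0.272], [-1.0, 0.0, -0.001]]
wrist_force: [0.1, 0.9, -1.0]
width: 0.0263
```

```bash
python3 -c "
from h import *
rel(); im=wsnap('w13')
a=cv2.imread('pics/w10.png')[120:330,180:400]; b=im['color'][120:330,180:400]
cv2.imwrite('pics/w13b.png',cv2.resize(np.vstack([a,b]),None,fx=2.6,fy=1.4,interpolation=cv2.INTER_CUBIC))
cv2.imwrite('pics/w13c.png',cv2.resize(b,None,fx=3.5,fy=2.8,interpolation=cv2.INTER_CUBIC))
t=env.snapshot('top')['color'];cv2.imwrite('pics/top13.png',t)
t=env.snapshot('scene')['color'];cv2.imwrite('pics/sc13.png',t)
"
```

```text
t 29.05 s,n,z mm [ 84.44  -0.19 157.22] yaw 105.75 tilt [-0.7 -0.2] Fs,Fn,Fz [ 0.79 -0.35 -0.97] T [-0.018 -0.004  0.006] w 0.0263
```

View pics/w13c.png

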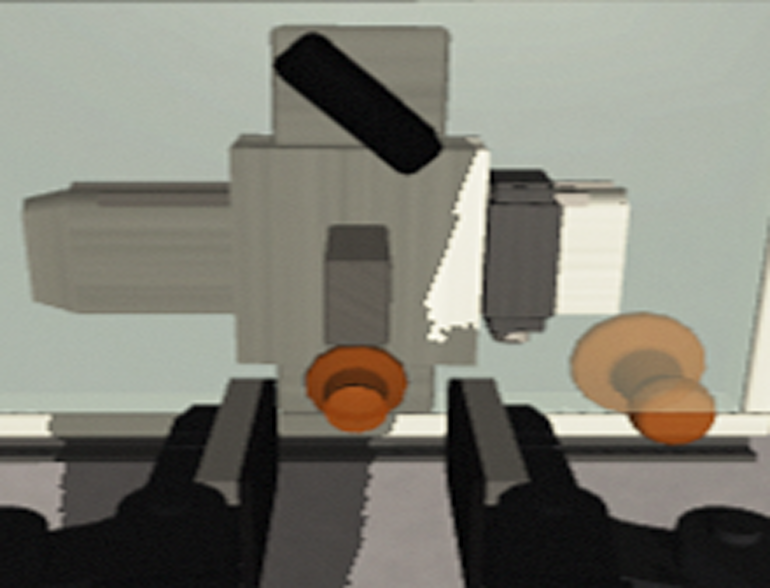

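View pics/sc13.png

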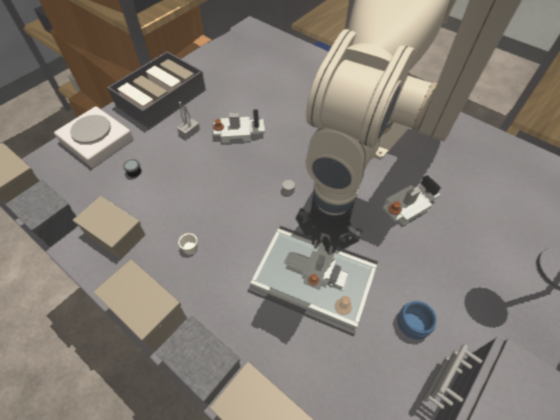

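```bash
python3 - <<'E'
from h import *
A=cv2.imread('pics/w10.png',0);B=cv2.imread('pics/w13.png',0)
da,db=np.load('pics/w10.npz'),np.load('pics/w13.npz')
def shift(x0,y0,x1,y1,z,nm):
    a=A[y0:y1,x0:x1].astype(np.float32); 
    b=B[y0-5:y1+5,x0-5:x1+5].astype(np.float32)
    r=cv2.matchTemplate(b,a,cv2.TM_CCOEFF_NORMED); _,m,_,(i,j)=cv2.minMaxLoc(r)
    i=min(max(i,1),9);j=min(max(j,1),9)
    q=lambda l,c,h:0.5*(l-h)/(l-2*c+h)
    du=i-5+q(r[j,i-1],r[j,i],r[j,i+1]);dv=j-5+q(r[j-1,i],r[j,i],r[j+1,i])
    c=np.array([(x0+x1)/2,(y0+y1)/2]); Xa=onplane(c,da['K'],da['pose'],z)[:2]; Xb=onplane(c+[du,dv],db['K'],db['pose'],z)[:2]
    d=Xb-Xa; print(nm,round(m,3),"px",np.round([du,dv],2),"mm s,n",np.round([1e3*d@U,1e3*d@N],2))
g=lambda u,v:(int(180+u/3.5),int(120+v/2.8))
def box(u0,v0,u1,v1,z,nm): shift(*g(u0,v0),*g(u1,v1),z,nm)
box(10,175,120,330,.053,"rail tip")
box(600,180,650,300,.054,"rail far")
box(480,160,570,350,.063,"stop")
box(545,180,650,330,.056,"stop back edge+far end")
box(315,215,405,360,.09,"plate")
box(225,180,262,378,.064,"saddle rear edge")
box(300,340,420,440,.075,"carrier seal")
box(560,300,720,400,.04,"loose seal")
E
```

```text
rail tip 0.987 px [-0.01 -0.64] mm s,n [ 0.05 -0.07]
rail far 0.996 px [-0.18  0.02] mm s,n [ 0.02 -0.  ]
stop 0.949 px [-0.76 -0.11] mm s,n [-0.49 -0.01]
stop back edge+far end 0.994 px [-0.19 -0.  ] mm s,n [ 0.02 -0.02]
plate 0.978 px [-1.09 -1.61] mm s,n [-0.72  0.97]
saddle rear edge 0.978 px [-1.13 -0.86] mm s,n [-0.84  0.32]
carrier seal 0.925 px [-0.93 -0.85] mm s,n [-0.5   0.43]
loose seal 0.989 px [-0.42  0.  ] mm s,n [-0.01  0.02]
```

The stop and loose seal have not moved (≤0.02 mm at the stop's rear edge). The carrier, though, seems to have slipped back about 0.6 mm during the turning. Zooming in on the nose.

```bash
python3 - <<'E'
from h import *
A=cv2.imread('pics/w10.png');B=cv2.imread('pics/w13.png')
f=lambda I:cv2.resize(I[165:255,290:345],None,fx=7,fy=6,interpolation=cv2.INTER_NEAREST)
cv2.imwrite('pics/cmp.png',np.hstack([f(A),np.zeros((540,10,3),np.uint8),f(B)]))
E
```

```text
(no output)
```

View pics/cmp.png

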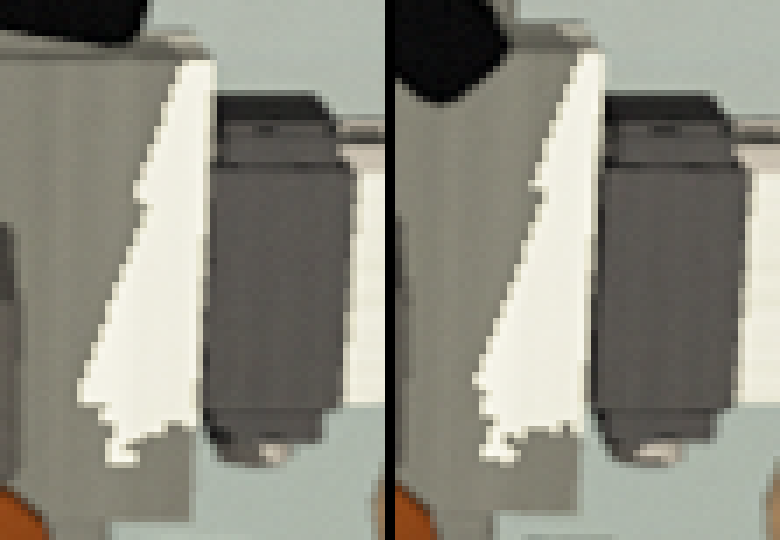

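There is a slightly wider dark sliver than before clamping: the carrier backed off about 0.6 mm. There is time to mend it (29 s of 67 used). I'll loosen the knob, press the carrier gently home by its plate, and re-tighten with a forward bias.

```bash
python3 -c "
from h import *
plan([.5102,.1821,.12],149.1,8)"
```

```text
0.47 -0 -0.65 -0.0947 0 0; 0.47 0.06 -0.64 -0.0947 0 0; 0.47 0.12 -0.64 -0.0947 0 0; 0.47 0.18 -0.62 -0.0947 0 0; 0.47 0.24 -0.6 -0.0947 0 0; 0.47 0.29 -0.58 -0.0947 0 0; 0.47 0.35 -0.55 -0.0947 0 0; 0.47 0.4 -0.51 -0.0947 0 0
```

{"op": "drive_tool", "data": {"plan": "0.3 0 -0.65 -0.095 0 0; 0.4 0.05 -0.65 -0.095 0 0; 0.5 0.1 -0.65 -0.095 0 0; 0.5 0.2 -0.6 -0.095 0 0; 0.5 0.25 -0.6 -0.095 0 0; 0.5 0.3 -0.6 -0.095 0 0; 0.5 0.35 -0.55 -0.095 0 0; 0.5 0.4 -0.5 -0.095 0 0; 0 0 0 0 0 0; 0 0 0 0 0 0"}}

```text
clock: 30.2
tcp_pos: [0.5103, 0.1824, 0.121]
ee_rot: [[0.001, -0.857, 0.515], [0.0, 0.515, 0.857], [-1.0, -0.0, 0.0]]
wrist_force: [1.0, -0.5, 0.5]
width: 0.0259
```

```bash
python3 -c "
from h import *
rel(); plan([.5102,.1821,.072],149.1,5)"
```

```text
t 30.2 s,n,z mm [ 84.55  51.5  120.95] yaw 149.01 tilt [0.5 0.1] Fs,Fn,Fz [-0.79 -0.8   0.47] T [ 0.013 -0.037  0.007] w 0.0259
0.98 -0 -0.01 -0.0003 0 0; 0.98 -0 -0.01 -0.0003 0 0; 0.98 -0 -0.01 -0.0003 0 0; 0.98 -0 -0.01 -0.0003 0 0; 0.98 -0 -0.01 -0.0003 0 0
```

{"op": "drive_tool", "data": {"plan": "0.9 0 0 0 0 0; 1.2 0 0 0 0 0; 1.2 0 0 0 0 0; 1 0 0 0 0 0; 0.6 0 0 0 0 0; 0 0 0 0 0 0; 0 0 0 0 0 0"}}

```text
clock: 30.9
tcp_pos: [0.5102, 0.1824, 0.0716]
ee_rot: [[-0.0, -0.858, 0.513], [-0.0, 0.513, 0.858], [-1.0, 0.0, -0.0]]
wrist_force: [0.5, 0.2, -0.1]
width: 0.026
```

{"op": "drive_tool", "data": {"plan": "0 0 0 0 0 0; 0 0 0 0 0 0; 0 0 0 0 0 0; 0 0 0 0 0 0", "hand": 0}}

```text
clock: 31.3
tcp_pos: [0.5107, 0.1824, 0.0721]
ee_rot: [[0.001, -0.858, 0.513], [0.0, 0.513, 0.858], [-1.0, -0.001, 0.001]]
wrist_force: [1.8, -1.4, 4.1]
width: 0.0111
```

{"op": "drive_tool", "data": {"plan": "0 0 0 -0.05 0 0; 0 0 0 -0.05 0 0; 0 0 0 -0.05 0 0; 0 0 0 -0.05 0 0; 0 0 0 -0.05 0 0; 0 0 0 0 0 0"}}

```text
clock: 31.9
tcp_pos: [0.5105, 0.1822, 0.072]
ee_rot: [[0.001, -0.959, 0.284], [-0.0, 0.284, 0.959], [-1.0, -0.001, 0.0]]
wrist_force: [0.6, -1.4, 3.9]
width: 0.0109
```

```bash
python3 -c "
from h import *
rel()"
```

```text
t 31.9 s,n,z mm [84.29 51.29 71.96] yaw 163.47 tilt [ 1.  -0.2] Fs,Fn,Fz [-1.5  -0.25  3.91] T [-0.176  0.346 -0.091] w 0.0109
```

{"op": "drive_tool", "data": {"plan": "0 0 0 0 0 0; 0 0 0 0 0 0; 0 0 0 0 0 0", "hand": 2.6}}

```text
clock: 32.2
tcp_pos: [0.5098, 0.1825, 0.0713]
ee_rot: [[-0.001, -0.958, 0.285], [0.0, 0.285, 0.958], [-1.0, 0.001, -0.0]]
wrist_force: [-0.3, -0.6, 0.0]
width: 0.026
```

{"op": "drive_tool", "data": {"plan": "-0.8 0 0 0 0 0; -1.6 0 0 0 0 0; -2 0 0 0 0 0; -1.6 0 0 0 0 0; 0 0 0 0 0 0"}}

```text
clock: 32.7
tcp_pos: [0.5112, 0.1827, 0.134]
ee_rot: [[0.004, -0.959, 0.285], [0.001, 0.285, 0.959], [-1.0, -0.003, 0.002]]
wrist_force: [0.1, 0.3, 1.5]
width: 0.0261
```

```bash
python3 -c "
from h import *
rel(); plan([.5596,.1954,.13],105.48,9)"
```

```text
t 32.7 s,n,z mm [ 84.59  50.5  134.04] yaw 163.46 tilt [3.8 0.8] Fs,Fn,Fz [ 0.29 -0.16  1.45] T [-0.001  0.051  0.046] w 0.0261
0.04 -0.48 0.29 0.1124 0 0; 0.04 -0.44 0.34 0.1124 0 0; 0.04 -0.4 0.39 0.1124 0 0; 0.04 -0.35 0.43 0.1124 0 0; 0.04 -0.3 0.47 0.1124 0 0; 0.04 -0.25 0.5 0.1124 0 0; 0.04 -0.19 0.52 0.1124 0 0; 0.04 -0.13 0.54 0.1124 0 0; 0.04 -0.07 0.55 0.1124 0 0
```

{"op": "drive_tool", "data": {"plan": "0 -0.48 0.29 0.1125 0 0; 0 -0.44 0.34 0.1125 0 0; 0 -0.4 0.39 0.1125 0 0; 0 -0.35 0.43 0.1125 0 0; 0 -0.3 0.47 0.1125 0 0; 0 -0.25 0.5 0.1125 0 0; 0 -0.19 0.52 0.1125 0 0; 0 -0.13 0.54 0.1125 0 0; 0 -0.07 0.55 0.1125 0 0; 0 0 0 0 0 0"}}

```text
clock: 33.7
tcp_pos: [0.5588, 0.1952, 0.1308]
ee_rot: [[-0.001, -0.265, 0.964], [-0.0, 0.964, 0.265], [-1.0, 0.0, -0.001]]
wrist_force: [0.2, 0.3, 0.8]
width: 0.0257
```

```bash
python3 -c "
from h import *
rel(); plan([.5596,.1954,.07],105.48,5)"
```

```text
t 33.7 s,n,z mm [ 83.68   1.34 130.8 ] yaw 105.35 tilt [-0.8 -0.1] Fs,Fn,Fz [ 0.22 -0.26  0.81] T [0.038 0.027 0.048] w 0.0257
1.22 -0 0.02 -0.0004 0 0; 1.22 -0 0.02 -0.0004 0 0; 1.22 -0 0.02 -0.0004 0 0; 1.22 -0 0.02 -0.0004 0 0; 1.22 -0 0.02 -0.0004 0 0
```

{"op": "drive_tool", "data": {"plan": "1 0 0 0 0 0; 1.4 0 0 0 0 0; 1.5 0 0 0 0 0; 1.2 0 0 0 0 0; 0.9 0 0 0 0 0; 0 0 0 0 0 0; 0 0 0 0 0 0"}}

```text
clock: 34.4
tcp_pos: [0.5586, 0.1952, 0.0716]
ee_rot: [[-0.0, -0.267, 0.964], [-0.0, 0.964, 0.267], [-1.0, 0.0, -0.0]]
wrist_force: [0.5, -0.2, -0.1]
width: 0.0262
```

{"op": "drive_tool", "data": {"plan": "0 0 0 0 0 0; 0 0 0 0 0 0; 0 0 0 0 0 0; 0 0 0 0 0 0", "hand": 0}}

```text
clock: 34.8
tcp_pos: [0.5591, 0.1953, 0.0723]
ee_rot: [[0.002, -0.267, 0.964], [0.0, 0.964, 0.267], [-1.0, -0.0, 0.002]]
wrist_force: [0.7, 1.4, 5.7]
width: 0.013
```

```bash
python3 -c "
from h import *
rel()"
```

```text
t 34.8 s,n,z mm [83.67  0.99 72.34] yaw 105.46 tilt [1.6 0.4] Fs,Fn,Fz [ 1.1  -1.08  5.68] T [-0.044 -0.073 -0.028] w 0.013
```

{"op": "drive_tool", "data": {"plan": "0 0.03 0 0 0 0; 0 0 0 0 0 0"}}

```text
clock: 35.0
tcp_pos: [0.5591, 0.1953, 0.0723]
ee_rot: [[0.002, -0.266, 0.964], [-0.0, 0.964, 0.266], [-1.0, -0.001, 0.001]]
wrist_force: [1.0, -1.1, 6.8]
width: 0.013
```

```bash
python3 -c "
from h import *
rel()"
```

```text
t 35.0 s,n,z mm [83.7   1.02 72.31] yaw 105.45 tilt [ 1.6 -0.2] Fs,Fn,Fz [-1.34 -0.67  6.85] T [-0.069  0.198 -0.026] w 0.013
```

{"op": "drive_tool", "data": {"plan": "0 0.02 0 0 0 0; 0 0 0 0 0 0"}}

```text
clock: 35.2
tcp_pos: [0.5591, 0.1953, 0.0723]
ee_rot: [[0.002, -0.266, 0.964], [-0.001, 0.964, 0.266], [-1.0, -0.001, 0.001]]
wrist_force: [0.4, -0.5, 7.0]
width: 0.0129
```

```bash
python3 -c "
from h import *
rel()"
```

```text
t 35.2 s,n,z mm [83.68  1.   72.31] yaw 105.44 tilt [ 1.7 -0.6] Fs,Fn,Fz [-0.57 -0.21  7.05] T [0.013 0.321 0.011] w 0.0129
```

{"op": "drive_tool", "data": {"plan": "0 0.03 0 0 0 0; 0 0 0 0 0 0"}}

```text
clock: 35.4
tcp_pos: [0.5591, 0.1954, 0.0723]
ee_rot: [[0.002, -0.266, 0.964], [-0.001, 0.964, 0.266], [-1.0, -0.001, 0.002]]
wrist_force: [0.3, -3.4, 5.2]
width: 0.0129
```

```bash
python3 -c "
from h import *
rel(); F=[]
for _ in range(4):
    env.snapshot('wrist'); s=env.read_state(); F.append(np.array(s['wrist_force'][:2])@U)
print(np.round(F,2))
rel()"
```

```text
t 35.4 s,n,z mm [83.7   0.97 72.32] yaw 105.43 tilt [ 1.9 -1. ] Fs,Fn,Fz [-3.41  0.64  5.21] T [-0.021  0.655  0.068] w 0.0129
[-3.22 -2.9  -3.03 -4.45]
t 35.6 s,n,z mm [83.72  1.01 72.29] yaw 105.43 tilt [ 1.7 -1. ] Fs,Fn,Fz [-4.45  0.25  4.92] T [0.067 0.59  0.05 ] w 0.0133
```

{"op": "drive_tool", "data": {"plan": "-0.04 0.03 0 0 0 0; 0 0 0 0 0 0"}}

```text
clock: 35.8
tcp_pos: [0.5588, 0.1957, 0.0723]
ee_rot: [[0.001, -0.266, 0.964], [-0.001, 0.964, 0.266], [-1.0, -0.001, 0.001]]
wrist_force: [3.5, -4.7, 4.0]
width: 0.0128
```

```bash
python3 -c "
from h import *
rel()"
```

```text
t 35.8 s,n,z mm [84.13  1.12 72.33] yaw 105.43 tilt [ 1.2 -0.9] Fs,Fn,Fz [-5.49 -2.08  4.04] T [-0.153  1.03   0.024] w 0.0128
```

It stuck and then slid 0.4 mm to s = 84.13, exactly the earlier contact value, and is now stopped there. Check it settled, then release.

```bash
python3 -c "
from h import *
env.snapshot('wrist');rel()"
```

```text
t 35.85 s,n,z mm [84.13  1.13 72.32] yaw 105.43 tilt [ 1.2 -0.9] Fs,Fn,Fz [-5.06 -0.12  3.63] T [-0.249  1.052  0.002] w 0.0133
```

{"op": "drive_tool", "data": {"plan": "0 0 0 0 0 0; 0 0 0 0 0 0; 0 0 0 0 0 0", "hand": 2.6}}

```text
clock: 36.15
tcp_pos: [0.5578, 0.1965, 0.0717]
ee_rot: [[-0.001, -0.267, 0.964], [0.0, 0.964, 0.267], [-1.0, 0.001, -0.001]]
wrist_force: [-0.3, -0.5, -0.4]
width: 0.026
```

{"op": "drive_tool", "data": {"plan": "-0.8 0 0 0 0 0; -1.6 0 0 0 0 0; -2 0 0 0 0 0; -1.6 0 0 0 0 0; 0 0 0 0 0 0"}}

```text
clock: 36.65
tcp_pos: [0.5593, 0.1966, 0.1346]
ee_rot: [[0.004, -0.267, 0.964], [0.001, 0.964, 0.267], [-1.0, -0.0, 0.004]]
wrist_force: [0.8, 0.4, 0.4]
width: 0.0259
```

```bash
python3 -c "
from h import *
rel(); T=EN+.0849*U+.0513*N; print(T); plan([*T,.125],163.4,9)"
```

```text
t 36.65 s,n,z mm [ 84.85   0.44 134.59] yaw 105.46 tilt [3.8 0.9] Fs,Fn,Fz [ 0.15 -0.9   0.38] T [-0.017  0.012 -0.044] w 0.0259
[0.51036321 0.18276377]
0.11 -0 -0.57 -0.1124 0 0; 0.11 0.06 -0.56 -0.1124 0 0; 0.11 0.12 -0.55 -0.1124 0 0; 0.11 0.18 -0.53 -0.1124 0 0; 0.11 0.24 -0.51 -0.1124 0 0; 0.11 0.3 -0.48 -0.1124 0 0; 0.11 0.35 -0.44 -0.1124 0 0; 0.11 0.4 -0.4 -0.1124 0 0; 0.11 0.44 -0.35 -0.1124 0 0
```

{"op": "drive_tool", "data": {"plan": "0.1 0 -0.57 -0.1125 0 0; 0.1 0.06 -0.56 -0.1125 0 0; 0.1 0.12 -0.55 -0.1125 0 0; 0.1 0.18 -0.53 -0.1125 0 0; 0.1 0.24 -0.51 -0.1125 0 0; 0.1 0.3 -0.48 -0.1125 0 0; 0.1 0.35 -0.44 -0.1125 0 0; 0.1 0.4 -0.4 -0.1125 0 0; 0.1 0.44 -0.35 -0.1125 0 0; 0 0 0 0 0 0"}}

```text
clock: 37.65
tcp_pos: [0.5085, 0.1824, 0.1224]
ee_rot: [[-0.001, -0.959, 0.283], [-0.0, 0.283, 0.959], [-1.0, 0.001, -0.0]]
wrist_force: [-0.1, 0.0, 0.3]
width: 0.0263
```

```bash
python3 -c "
from h import *
rel(); T=EN+.0849*U+.0513*N; print(T); plan([*T,.0717],163.4,5)"
```

```text
t 37.65 s,n,z mm [ 85.01  53.19 122.43] yaw 163.56 tilt [-1.3 -0.1] Fs,Fn,Fz [0.07 0.09 0.28] T [-0.005 -0.011 -0.008] w 0.0263
[0.51036321 0.18276377]
1.01 -0.03 0.02 0.0006 0 0; 1.01 -0.03 0.02 0.0006 0 0; 1.01 -0.03 0.02 0.0006 0 0; 1.01 -0.03 0.02 0.0006 0 0; 1.01 -0.03 0.02 0.0006 0 0
```

{"op": "drive_tool", "data": {"plan": "0.9 -0.08 0.05 0 0 0; 1.2 -0.08 0.05 0 0 0; 1.2 0 0 0 0 0; 1 0 0 0 0 0; 0.8 0 0 0 0 0; 0 0 0 0 0 0; 0 0 0 0 0 0"}}

```text
clock: 38.35
tcp_pos: [0.5113, 0.1829, 0.0719]
ee_rot: [[-0.0, -0.959, 0.285], [-0.0, 0.285, 0.959], [-1.0, 0.0, -0.0]]
wrist_force: [-1.0, -1.2, 0.7]
width: 0.0261
```

```bash
python3 -c "
from h import *
rel(); T=EN+.0849*U+.0513*N; plan([*T,.0717],163.4,1)"
```

```text
t 38.35 s,n,z mm [84.83 50.36 71.88] yaw 163.46 tilt [-0.3 -0.1] Fs,Fn,Fz [-0.87  1.28  0.74] T [-0.006  0.027  0.012] w 0.0261
0.02 0.08 -0.04 0.001 0 0
```

{"op": "drive_tool", "data": {"plan": "0 0.08 -0.04 0 0 0; 0 0 0 0 0 0"}}

```text
clock: 38.55
tcp_pos: [0.5105, 0.1828, 0.0725]
ee_rot: [[0.001, -0.959, 0.285], [0.0, 0.285, 0.959], [-1.0, -0.001, 0.0]]
wrist_force: [-0.2, -1.4, -0.3]
width: 0.0264
```

{"op": "drive_tool", "data": {"plan": "0 0 0 0 0 0; 0 0 0 0 0 0; 0 0 0 0 0 0; 0 0 0 0 0 0", "hand": 0}}

```text
clock: 38.95
tcp_pos: [0.5106, 0.1827, 0.0723]
ee_rot: [[0.001, -0.959, 0.285], [-0.0, 0.285, 0.959], [-1.0, -0.001, 0.0]]
wrist_force: [-0.6, -0.9, 4.6]
width: 0.011
```

```bash
python3 -c "
from h import *
rel()"
```

```text
t 38.95 s,n,z mm [84.83 51.12 72.34] yaw 163.46 tilt [ 0.7 -0. ] Fs,Fn,Fz [-0.72  0.81  4.62] T [ 0.151  0.175 -0.086] w 0.011
```

{"op": "drive_tool", "data": {"plan": "0 0.01 0.02 0 0 0; 0 0 0 0.03 0 0; 0 0 0 0.03 0 0; 0 0 0 0.03 0 0"}}

```text
clock: 39.35
tcp_pos: [0.5106, 0.183, 0.0723]
ee_rot: [[0.001, -0.929, 0.37], [-0.0, 0.37, 0.929], [-1.0, -0.001, 0.0]]
wrist_force: [-0.9, -0.9, 4.7]
width: 0.0108
```

```bash
python3 -c "
from h import *
rel()"
```

```text
t 39.35 s,n,z mm [85.12 51.04 72.29] yaw 158.27 tilt [ 0.7 -0. ] Fs,Fn,Fz [-0.59  1.13  4.71] T [0.108 0.157 0.306] w 0.0108
```

{"op": "drive_tool", "data": {"plan": "0 0 0 0.02 0 0; 0 0 0 0.02 0 0"}}

```text
clock: 39.55
tcp_pos: [0.5106, 0.1831, 0.0723]
ee_rot: [[0.001, -0.914, 0.407], [0.0, 0.407, 0.914], [-1.0, -0.001, 0.0]]
wrist_force: [-0.6, -1.3, 5.4]
width: 0.0107
```

```bash
python3 -c "
from h import *
rel()"
```

```text
t 39.55 s,n,z mm [85.14 50.98 72.3 ] yaw 156.0 tilt [0.8 0. ] Fs,Fn,Fz [-1.07  0.89  5.38] T [0.095 0.185 0.18 ] w 0.0107
```

{"op": "drive_tool", "data": {"plan": "0 0 0 0.02 0 0; 0 0 0 0.02 0 0"}}

```text
clock: 39.75
tcp_pos: [0.5106, 0.183, 0.0723]
ee_rot: [[0.001, -0.897, 0.443], [-0.0, 0.443, 0.897], [-1.0, -0.001, 0.0]]
wrist_force: [0.9, -1.3, 4.2]
width: 0.0106
```

```bash
python3 -c "
from h import *
rel()"
```

```text
t 39.75 s,n,z mm [85.1  51.   72.31] yaw 153.7 tilt [ 0.8 -0. ] Fs,Fn,Fz [-1.51 -0.47  4.19] T [0.076 0.143 0.29 ] w 0.0106
```

{"op": "drive_tool", "data": {"plan": "0 0 0 0.02 0 0; 0 0 0 0.02 0 0"}}

```text
clock: 39.95
tcp_pos: [0.5106, 0.183, 0.0723]
ee_rot: [[0.001, -0.878, 0.478], [-0.0, 0.478, 0.878], [-1.0, -0.001, 0.0]]
wrist_force: [-0.1, -2.2, 6.4]
width: 0.0112
```

```bash
python3 -c "
from h import *
rel()"
```

```text
t 39.95 s,n,z mm [85.08 50.98 72.32] yaw 151.42 tilt [ 0.8 -0.1] Fs,Fn,Fz [-2.12  0.75  6.38] T [0.098 0.208 0.365] w 0.0112
```

{"op": "drive_tool", "data": {"plan": "0 0 0 0.02 0 0; 0 0 0 0.015 0 0"}}

```text
clock: 40.15
tcp_pos: [0.5106, 0.183, 0.0723]
ee_rot: [[0.001, -0.861, 0.509], [-0.0, 0.509, 0.861], [-1.0, -0.001, 0.0]]
wrist_force: [-1.0, -1.3, 4.6]
width: 0.0105
```

```bash
python3 -c "
from h import *
rel()
T=[]
for _ in range(8):
    env.snapshot('top'); T.append(env.read_state()['wrist_torque'][2])
print(np.round(T,3),np.mean(T)); rel()"
```

```text
t 40.15 s,n,z mm [85.09 51.03 72.29] yaw 149.42 tilt [ 0.7 -0.1] Fs,Fn,Fz [-1.    1.37  4.59] T [0.128 0.235 0.376] w 0.0105
[0.277 0.308 0.275 0.31  0.303 0.271 0.29  0.23 ] 0.28308468788058944
t 40.55 s,n,z mm [85.09 51.02 72.29] yaw 149.46 tilt [ 0.7 -0.1] Fs,Fn,Fz [-1.12  1.26  5.11] T [0.115 0.207 0.23 ] w 0.011
```

While turning it read about 0.38–0.41 N m; at rest it holds about 0.28. That is inside the firm band, and the push towards the stop was 1–2 N throughout. Release, rise and look.

{"op": "drive_tool", "data": {"plan": "0 0 0 0 0 0; 0 0 0 0 0 0; 0 0 0 0 0 0", "hand": 2.6}}

```text
clock: 40.85
tcp_pos: [0.5102, 0.183, 0.0717]
ee_rot: [[-0.001, -0.861, 0.509], [0.0, 0.509, 0.861], [-1.0, 0.0, -0.0]]
wrist_force: [0.1, -0.5, 0.1]
width: 0.026
```

{"op": "drive_tool", "data": {"plan": "-0.8 0 0 0 0 0; -1.6 0 0 0 0 0; -2 0 0 0 0 0; -2 0 0 0 0 0; -1.5 0 0 0 0 0; -0.6 0 0 0 0 0; 0 0 0 0 0 0; 0 0 0 0 0 0"}}

```text
clock: 41.65
tcp_pos: [0.5101, 0.183, 0.1565]
ee_rot: [[-0.001, -0.861, 0.509], [-0.0, 0.509, 0.861], [-1.0, 0.001, -0.0]]
wrist_force: [0.2, 0.2, -0.2]
width: 0.026
```

```bash
python3 -c "
from h import *
rel(); plan([.5600,.1963,.157],105.48,8)"
```

```text
t 41.65 s,n,z mm [ 85.19  51.53 156.46] yaw 149.43 tilt [-0.7 -0.1] Fs,Fn,Fz [ 0.11 -0.27 -0.23] T [0.009 0.001 0.007] w 0.026
-0.01 -0.45 0.46 0.0959 0 0; -0.01 -0.41 0.5 0.0959 0 0; -0.01 -0.36 0.54 0.0959 0 0; -0.01 -0.3 0.57 0.0959 0 0; -0.01 -0.25 0.6 0.0959 0 0; -0.01 -0.19 0.62 0.0959 0 0; -0.01 -0.13 0.63 0.0959 0 0; -0.01 -0.07 0.64 0.0959 0 0
```

{"op": "drive_tool", "data": {"plan": "0 -0.45 0.46 0.096 0 0; 0 -0.41 0.5 0.096 0 0; 0 -0.36 0.54 0.096 0 0; 0 -0.3 0.57 0.096 0 0; 0 -0.25 0.6 0.096 0 0; 0 -0.19 0.62 0.096 0 0; 0 -0.13 0.63 0.096 0 0; 0 -0.07 0.64 0.096 0 0; 0 0 0 0 0 0; 0 0 0 0 0 0"}}

```text
clock: 42.65
tcp_pos: [0.5598, 0.1961, 0.1561]
ee_rot: [[-0.002, -0.269, 0.963], [-0.0, 0.963, 0.269], [-1.0, 0.0, -0.002]]
wrist_force: [-0.3, -0.1, 0.6]
width: 0.0261
```

```bash
cat > cmp.py <<'E'
from h import *
import sys
n2=sys.argv[1]
rel(); wsnap(n2); rel()
A=cv2.imread('pics/w10.png',0);B=cv2.imread(f'pics/{n2}.png',0)
da,db=np.load('pics/w10.npz'),np.load(f'pics/{n2}.npz')
def shift(x0,y0,x1,y1,z,nm):
    a=A[y0:y1,x0:x1].astype(np.float32); b=B[y0-5:y1+5,x0-5:x1+5].astype(np.float32)
    r=cv2.matchTemplate(b,a,cv2.TM_CCOEFF_NORMED); _,m,_,(i,j)=cv2.minMaxLoc(r)
    i=min(max(i,1),9);j=min(max(j,1),9)
    q=lambda l,c,h:0.5*(l-h)/(l-2*c+h)
    du=i-5+q(r[j,i-1],r[j,i],r[j,i+1]);dv=j-5+q(r[j-1,i],r[j,i],r[j+1,i])
    c=np.array([(x0+x1)/2,(y0+y1)/2]); Xa=onplane(c,da['K'],da['pose'],z)[:2]; Xb=onplane(c+[du,dv],db['K'],db['pose'],z)[:2]
    d=Xb-Xa; print(nm,round(m,3),"px",np.round([du,dv],2),"mm s,n",np.round([1e3*d@U,1e3*d@N],2))
g=lambda u,v:(int(180+u/3.5),int(120+v/2.8))
def box(u0,v0,u1,v1,z,nm): shift(*g(u0,v0),*g(u1,v1),z,nm)
box(10,175,120,330,.053,"rail tip")
box(480,160,570,350,.063,"stop")
box(545,180,650,330,.056,"stop back edge+far end")
box(315,215,405,360,.09,"plate")
box(225,180,262,378,.064,"saddle rear edge")
box(300,340,420,440,.075,"carrier seal")
box(560,300,720,400,.04,"loose seal")
f=lambda n:cv2.resize(cv2.imread(f'pics/{n}.png')[165:255,290:345],None,fx=4.7,fy=6,interpolation=cv2.INTER_NEAREST)
cv2.imwrite(f'pics/cmp_{n2}.png',np.hstack([f('w10'),f('w13'),f(n2)]))
E
python3 cmp.py w14
```

```text
t 42.65 s,n,z mm [8.4250e+01 6.0000e-02 1.5605e+02] yaw 105.58 tilt [-1.7 -0.3] Fs,Fn,Fz [-0.05  0.36  0.6 ] T [-0.03  -0.008 -0.084] w 0.0261
t 42.7 s,n,z mm [8.4300e+01 7.0000e-02 1.5634e+02] yaw 105.58 tilt [-1.2 -0.3] Fs,Fn,Fz [0.59 0.54 0.26] T [ 0.024 -0.015  0.043] w 0.0258
rail tip 0.992 px [-0.18  0.19] mm s,n [-0.    0.11]
stop 0.976 px [0.13 0.55] mm s,n [-0.08 -0.01]
stop back edge+far end 0.983 px [0.14 0.6 ] mm s,n [-0.12 -0.02]
plate 0.99 px [ 0.09 -1.  ] mm s,n [-0.01  1.21]
saddle rear edge 0.981 px [-0.04 -0.35] mm s,n [0.02 0.7 ]
carrier seal 0.957 px [0.17 0.03] mm s,n [0.14 0.55]
loose seal 0.99 px [0.1  0.64] mm s,n [-0.1   0.03]
```

View pics/cmp_w14.png

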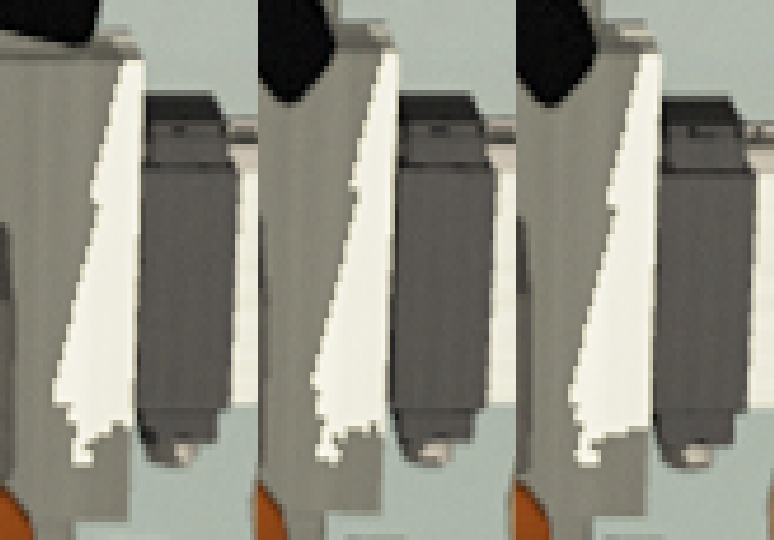

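The carrier is back in its contact position (plate 0.0 mm, rear edge 0.02 mm, against 0.7–0.8 mm off before). The stop is within about 0.1 mm of its place, the sliver is gone, and the gripper is clear above. Handing in.

```bash
python3 -c "
from h import *
show(); print(env.finish_job())"
```

```text
t 42.7 p [0.5598 0.1962 0.1563] yaw 105.58 tilt [-0.0012 -0.0003] F [-0.68  0.42  0.26] T [0.008 0.027 0.043] w 0.0258 q [11.2 20.8 -1.2 68.2 -0.  -4.4]
the job is handed in; nothing more can be done
None
```

The smallest carrier is on the rail, resting against the stop and clamped, but I overtightened the knob once on the way. I handed the job in at 42.7 s, open gripper clear above the carrier.

- **Overtightening:** on the first tightening I sent two turning calls without checking between them. The knob torque peaked at about 0.71 N m (0.52 at rest), above the 0.6 limit. I backed it off straight away.
- **Carrier position:** the first clamping also let the carrier slip back about 0.6 mm from the stop. I loosened the knob, pressed the carrier home by its plate with about 5 N, and tightened again. In the last picture it is within about 0.1 mm of where I first felt the stop.
- **Clamp:** the last readings while turning were 0.37–0.38 N m, at the low end of the 0.37–0.47 band. At rest the knob held 0.28 N m, which I put at roughly 40 N on the jaw. I couldn't measure the jaw force directly.
- **Stop and bystanders:** in the pictures the stop and loose seal moved by no more than about 0.1 mm, which is the limit of the measurement. I didn't re-measure the other bystanders after the final tightening. A scene picture taken after the first clamping showed them standing as before.

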